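Riddle the gravel off the sample tins and queue the tins in the roller lane

ROBOT

A 7-joint arm with a two-finger parallel gripper is mounted at the origin on a cart in front of the work surface, level with it; the furniture and walls round the work are solid. World frame = base frame: x ahead of the robot, y to its left, z up, the work surface at z = 0. Lengths are in m, angles in rad, forces in N, time in s.
With the tool pointing down it reaches from about 0.4 to 0.875 m from the base axis. Payload 19.3 kg.
Tool frame: the origin (TCP) lies where the fingers leave the gripper's body, on its centre line; the fingertips stand bot.tip_reach ahead of it and the grasp point (between the pads) lies 54 mm ahead of it (bot.tip_reach is the distance from the TCP to the fingertips, in m); z points along the fingers, y is the line along which they close (so a half turn about z gives the same grasp; the last joint's range is limited). The gripper opens to 85 mm and grips with 20 to 120 N. Pads are 22 mm wide; open, the fingers measure 114 mm over their backs; the gripper's body (76 mm by 85 mm) begins 54 mm behind the grasp point. The pads swing forward as they close: fully open they stand 13 mm farther back than shut.
Start: joints at [-1.277, 0.521, -0.036, 1.599, 0.021, 1.021, -0.113], TCP at [0.222, 0.584, 0.304] pointing down, gripper open.
Joint ranges: [-2.91, 2.91], [-0.3, 2.13], [-1.5, 1.42], [0.17, 2.43], [-1.26, 4.41], [0.16, 1.93], [-2.52, 2.52]. Speed limits (rad/s): [1.89, 1.89, 2.39, 2.39, 3.01, 3.01, 3.01].

INTERFACE

Orientations are given as [roll, pitch, yaw] about the fixed x, y, z axes, in that order (R = Rz(yaw) Ry(pitch) Rx(roll)).
In Python, from workcell import bot gives the robot as it stands. The module is installed in compiled form; this text tells all that it offers.
- The arm moves only by the shell command python3 -m jog 'ROWS' [FORCE]. ROWS is JSON, a list that holds one entry, the list of rows, each a list of 7 numbers: the shift along the tool's x, y, z in mm, then the turn, a rotation vector about the tool's x, y, z in rad, then the opening, from 0 (shut) to 1 (fully open). In form: [[[tx, ty, tz, wx, wy, wz, fingers], ...]]. A call has 1 to 5 rows; each row shifts and turns the commanded pose from where the row before left it, along the tool's axes as they then stand; what a row does not reach is not made up. A row lasts 1/10 s, in which the tool goes at most 50 mm and 8.59 degrees, less where a joint would pass 70% of its speed; a pose out of reach is approached as far as the arm can. A call is refused whole if a number of a shift passes 50 or a number of a turn 0.15, either way. A call with a gripper value outside its range is refused whole. The fingers move at their own pace and stop on an object; FORCE is the grip in N (left out, the last holds). Time passes only in rows, so rows that do not move let the fingers close. It gives the time, the measured TCP pose, the force, the opening and the grip force at its end, in the units of the state.
- bot.observe(): the state, without advancing time (a new reading comes with each control period).
- bot.grab_frame(name): name is "scene" or "top" or "wrist"; returns a dict with "img" (420x560x3 uint8, red, green, blue), "intrinsics" (3x3 intrinsics, pixels), "R" (3x3) and "t" (3): a world point X has camera coordinates R X + t; the wrist camera has in their place "tool_from_camera" (4x4, takes a point from camera to tool coordinates, whose origin is the TCP and whose axes are the flange's). Camera axes: x right, y down, z forward; pixel columns grow to the right and rows downward; lengths in m; the calibration is good to about 2 mm. The wrist camera is an equidistant fisheye: a pixel r from the principal point sees the ray r / f radians off the axis. A picture is of the moment at which its call begins: read the wrist's pose just before it. There is no depth.
- bot.job_done(): hands the job in; it is judged then, once.
Trained networks look in a picture, given as the dict that the camera call returned (one of the last four; its "shot" number tells which), for a name from the list of things; names that differ only in an ending like _2 or _b are one class to them, and where a whole thing is asked for, a point or a joint stands for the part that bears it (a point fixed in the world has none). Each returns a list of dicts, best first, with "conf" (0 to 1); they miss things now and then, are a little off and sometimes report something else, mostly with a low value. They report only what shows in the picture. A call takes as long as a camera call.
- bot.trace(query, picture): "region" (420x560 bool, what is visible of it).
- bot.spot_point(query, picture): "xyz" ([x, y, z] in m, in world coordinates, good to about 4 mm: a listed point, or the origin of a listed thing).
The state is a dict: "clock": time; "qpos": joint angles; "qd": joint speeds; "joint_efforts": joint torques, N m; "position": TCP position; "tool_rot": TCP orientation; "force": force on the tool from outside, world axes, zero at the start; "moment": the same for the moment, N m; "grip_width": finger opening in m; "finger_force": force on a finger pad.
Only numpy, scipy, OpenCV 4.12 (cv2) and the standard library are available. Lean on these libraries where they do the work, as an engineer would, in place of code of your own. Each camera call takes 0.05 s, during which the arm holds its last target. There are 200 camera calls.

TASK

The soil tins have come back from the river bank in the rocking sieve with gravel among them: take the handle and shake the level basket from side to side until every pebble has dropped through into the pan, with all the tins still in it. Then, with the loose tray pushed in under the pouring lip, tip the basket so that the tins slide into the tray, lower it back to level, and see that all the tins are in the tray before any goes on. Finally set the tins one by one, flat and either way up, at the top of the roller lane so that they run down and queue against the stop; leave the orange-capped jar and the sample bottle where they are.

Things in the scene. Friction and masses are not known exactly. Their poses are not given: they have to be found in the camera images.
- tin_1: lidded aluminium soil-sample tin, a disc 58 mm in diameter and 24 mm high, about 80 g; its side is straight only in a band 8 mm high at mid-height (grip there), bevelled to 50 mm at both faces; it starts lying flat on the sieve floor. Origin at its centre (12 mm above what it lies on), z along its axis (either way up is as good). May be absent (None).
- tin_2: lidded aluminium soil-sample tin, a disc 58 mm in diameter and 24 mm high, about 80 g; its side is straight only in a band 8 mm high at mid-height (grip there), bevelled to 50 mm at both faces; it starts lying flat on the sieve floor. Origin at its centre (12 mm above what it lies on), z along its axis (either way up is as good). May be absent (None).
- tin_3: lidded aluminium soil-sample tin, a disc 58 mm in diameter and 24 mm high, about 80 g; its side is straight only in a band 8 mm high at mid-height (grip there), bevelled to 50 mm at both faces; it starts lying flat on the sieve floor. Origin at its centre (12 mm above what it lies on), z along its axis (either way up is as good). May be absent (None).
- tin_4: lidded aluminium soil-sample tin, a disc 58 mm in diameter and 24 mm high, about 80 g; its side is straight only in a band 8 mm high at mid-height (grip there), bevelled to 50 mm at both faces; it starts lying flat on the sieve floor. Origin at its centre (12 mm above what it lies on), z along its axis (either way up is as good). May be absent (None).
- tin_5: lidded aluminium soil-sample tin, a disc 58 mm in diameter and 24 mm high, about 80 g; its side is straight only in a band 8 mm high at mid-height (grip there), bevelled to 50 mm at both faces; it starts lying flat on the sieve floor. Origin at its centre (12 mm above what it lies on), z along its axis (either way up is as good). May be absent (None).
- pebble_1: grey river pebble about 20 mm across and 16 mm high, about 12 g, lying at the start on the bars of the sieve floor. Origin at its underside centre. May be absent (None).
- pebble_2: grey river pebble about 20 mm across and 16 mm high, about 12 g, lying at the start on the bars of the sieve floor. Origin at its underside centre. May be absent (None).
- pebble_3: grey river pebble about 20 mm across and 16 mm high, about 12 g, lying at the start on the bars of the sieve floor. Origin at its underside centre. May be absent (None).
- pebble_4: grey river pebble about 20 mm across and 16 mm high, about 12 g, lying at the start on the bars of the sieve floor. Origin at its underside centre. May be absent (None).
- pebble_5: grey river pebble about 20 mm across and 16 mm high, about 12 g, lying at the start on the bars of the sieve floor. Origin at its underside centre. May be absent (None).
- sieve_stand: fixed stand of the rocking sieve. Origin on the table directly below the hinge axis; x points horizontally from the pouring lip towards the handle, y along the hinge, z up. Gravel pan under the basket: x = 2 to 218 mm, y = +-128 mm, rim 34 mm high; end plates at y = +-134 mm, 58 mm high. In front (x under 0) the space below the lip is open.
- slide (a joint): sideways travel of the basket on its carriage along the stand's y, -0.025 to +0.025 m, 0 in the middle (start); moves freely (about 1 N of friction) between hard stops.
- basket (a joint): tilt of the sieve basket about the hinge, rad: 0 = level, resting on its carriage; grows as the handle is lifted (3 to 7 N), to 1.15; it falls back by its own weight. Pebbles stay on the floor bars until the basket is shaken; tins begin to slide off the lip at about 0.45 to 0.8 rad.
- sieve_handle (a point): middle of the basket's black handle bar, 14 mm in diameter, 74 mm long, parallel to the hinge. With the basket level it is 118 mm above the table, 238 mm from the hinge along the stand's x and 38 mm outside the basket's rear wall, whose top is 12 mm below the bar. It moves with slide and tilt. Free below and to both sides.
- sieve_hinge (a point): point on the hinge axis at the middle of the stand, 66 mm up, level with the top of the sieve floor. The basket is 196 x 170 mm inside, walls 40 mm high on three sides, floor a grating with openings of 24 x 29 mm. The open side is the pouring lip, 170 mm wide, turned up 8 degrees; its edge lies at stand x = -28 mm, 72 mm up, and sinks to about 45 mm at 0.9 rad.
- tray: loose shallow steel tray, 220 mm along its x, 190 mm along its y, rim 11 mm high, floor 3 mm thick, about 450 g; origin at its underside centre; its handle is on its -y side.
- tray_handle (a point): middle of the tray's black handle bar: 12 mm in diameter, 72 mm long along the tray's x, 60 mm above the table, 118 mm from the tray's centre.
- lane: fixed roller lane sloping down 10 degrees along its x to an end stop. Origin on the table below its upper (entry) end; x horizontal down the lane, z up. Free-turning rollers, tops 88 mm above its foot at x = 0 and 31 mm at the stop. Side rails 66 mm apart stand 11 mm above the rollers and flare open at the entry. Room for five tins in one row.
- lane_entry (a point): on the lane's centre line at roller-top height, 34 mm down from the entry end: a tin set down flat here rolls down to the stop by itself when let go.
- lane_stop (a point): foot of the end stop's face, on the lane's centre line at roller-top height, 330 mm down the slope from the entry end.
- catch_bottle: bystander, fixed: small white bottle with a hose, 40 mm in diameter, 92 mm high, in front of the pump; origin at its underside centre.
- jar: bystander: white jar with an orange cap, 54 mm in diameter, 114 mm high; origin at its underside centre.
- bottle: bystander: white capped sample bottle, 39 mm in diameter, 84 mm high; origin at its underside centre.

How it is judged:
By the outcome, as a careful person would: the job done as asked, in the order asked, and still so for the second after the job is handed in, with the robot touching nothing.
Of tin_1, tin_2, tin_3, tin_4, tin_5 only 3 to 4 are there at a start; the rules pass over those that are not, and their reading is None.
Of pebble_1, pebble_2, pebble_3, pebble_4, pebble_5 only 3 to 5 are there at a start; the rules pass over those that are not, and their reading is None.
At some moment in a run one of tray may be knocked a few centimetres aside while the robot is not near it.
Once in a run the grip may slacken for a moment while it holds something.
It also fails if it takes over 210 s, if anything falls off the work surface, if the arm or the gripper's body presses on something with over 40 N, if the wrist force passes 120 N, or if a joint passes its speed limit or range.

## Working session

There is one attempt and no reset: what is moved stays moved. The work goes in short steps, Python scripts to look and compute and a shell command to move; the robot and the scene stay as the last step left them, time stands still between calls to the robot, and variables do not carry over. Pictures are saved under pics/ and viewed, at most 21 in all, crops included, and the job is handed in when it is done.

```bash
mkdir -p pics; ls; cat > h.py <<'E'
import numpy as np, cv2, sys
from workcell import bot
from scipy.spatial.transform import Rotation as Ro
np.set_printoptions(precision=4, suppress=True)
def save(f,n): cv2.imwrite(f'pics/{n}.png', f['img'][:,:,::-1])
def find(f,*names,minc=0.3):
    for n in names:
        r=bot.spot_point(n,f)
        print(n,[(np.round(d['xyz'],4).tolist(),round(d['conf'],2)) for d in r if d['conf']>minc])
def Rt(s=None):
    s=s or bot.observe(); return Ro.from_euler('xyz',s['tool_rot']).as_matrix()
def to_tool(target,s=None):
    "grasp point (54mm ahead) shift to target, in tool mm"
    s=s or bot.observe(); R=Rt(s); g=np.array(s['position'])+R[:,2]*.054
    return R.T@(np.array(target)-g)*1000
E
python3 - <<'E'
from h import *
s=bot.observe(); print(s['clock'],s['position'],s['tool_rot'],bot.tip_reach); print(Rt(s))
for c in ('scene','top'):
    f=bot.grab_frame(c); save(f,c+'0'); print(c)
    find(f,'tin_1','pebble_1','sieve_stand','sieve_handle','sieve_hinge','tray','tray_handle','lane','lane_entry','lane_stop','jar','bottle','catch_bottle')
print(bot.observe()['clock'])
E
```

```text
pics
0.0 [0.2223 0.5838 0.3033] [-3.1404  0.0001  2.7778] 0.0726
[[-0.9346  0.3558 -0.0003]
 [ 0.3558  0.9346 -0.0011]
 [-0.0001 -0.0012 -1.    ]]
scene
tin_1 [([0.539, -0.1102, 0.0796], 0.91), ([0.4379, -0.1151, 0.0804], 0.83), ([0.5486, -0.2155, 0.0793], 0.78), ([0.4916, -0.1647, 0.0757], 0.6), ([0.4964, -0.2115, 0.0695], 0.37)]
pebble_1 [([0.4958, -0.2158, 0.0669], 0.56), ([0.4972, -0.2382, 0.0657], 0.51), ([0.5336, -0.1653, 0.0679], 0.43)]
sieve_stand [([0.4837, -0.0759, 0.0032], 0.82), ([0.4957, -0.2134, 0.0646], 0.47), ([0.5414, 0.3549, -0.001], 0.34)]
sieve_handle [([0.5087, -0.3088, 0.1178], 0.6), ([0.4995, -0.2367, 0.064], 0.43)]
sieve_hinge [([0.4805, -0.0707, 0.0692], 0.91)]
tray [([0.4387, 0.067, 0.0026], 0.6)]
tray_handle [([0.4246, 0.1881, 0.0599], 0.86)]
lane [([0.4154, 0.3135, 0.0034], 0.93)]
lane_entry [([0.4116, 0.3465, 0.0824], 0.98), ([0.4398, 0.067, 0.0027], 0.56)]
lane_stop [([0.3897, 0.6353, 0.0313], 0.59), ([0.4974, -0.21, 0.0652], 0.57)]
jar [([0.5445, 0.35, 0.0001], 0.67)]
bottle [([0.6178, 0.2526, -0.0011], 0.86)]
catch_bottle []
top
tin_1 [([0.437, -0.1162, 0.079], 0.79), ([0.5464, -0.2159, 0.0849], 0.63), ([0.4945, -0.1611, 0.0774], 0.61), ([0.539, -0.1127, 0.0778], 0.57)]
pebble_1 [([0.4945, -0.2137, 0.0678], 0.48), ([0.5382, -0.1635, 0.0602], 0.38), ([0.4982, -0.2364, 0.0666], 0.36)]
sieve_stand [([0.4835, -0.0715, -0.0022], 0.59)]
sieve_handle [([0.5039, -0.3117, 0.1185], 0.82)]
sieve_hinge [([0.4838, -0.0676, 0.0649], 0.57)]
tray [([0.4444, 0.0695, -0.0017], 0.78)]
tray_handle [([0.4245, 0.177, 0.0629], 0.72)]
lane [([0.4158, 0.3156, 0.0077], 0.91), ([0.4997, -0.2338, 0.0674], 0.59)]
lane_entry [([0.5016, -0.3116, 0.1214], 0.54)]
lane_stop [([0.3917, 0.6372, 0.033], 0.75)]
jar [([0.5416, 0.3534, -0.0007], 0.79)]
bottle [([0.6137, 0.2577, 0.0018], 0.55)]
catch_bottle [([0.6172, 0.2539, 0.004], 0.56)]
1.4
```

View pics/scene0.png

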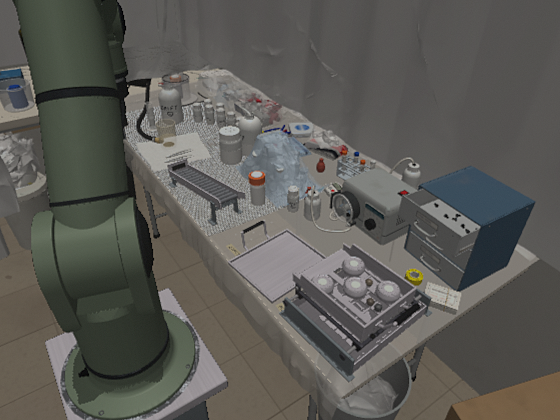

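View pics/top0.png

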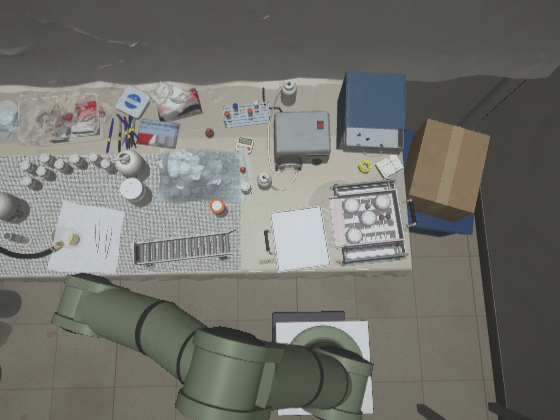

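The pictures show four tins and at least three pebbles in the sieve, at about (370,210) in the top view. The tray sits just in front of the lip at (300,238), with its handle on the lane side. The lane, jar and bottle are where the networks put them. Next I go to the sieve handle, with tool y along the stand's x.

```bash
R='tail -c 300'
python3 -m jog '[[[-41,-31,0,0,0,0,0.4],[-41,-31,0,0,0,0,0.4],[-41,-31,0,0,0,0,0.4],[-41,-31,0,0,0,0,0.4],[-41,-31,0,0,0,0,0.4]]]' 
python3 -m jog '[[[-41,-31,0,0,0,0,0.4],[-41,-31,0,0,0,0,0.4],[-41,-31,0,0,0,0,0.4],[-41,-31,0,0,0,0,0.4],[-41,-31,0,0,0,0,0.4]]]' 
python3 -m jog '[[[0,0,0,0,0,0.149,0.3],[0,0,0,0,0,0.149,0.3],[0,0,0,0,0,0.149,0.3],[0,0,0,0,0,0.149,0.3],[0,0,0,0,0,0.149,0.3]]]' 
python3 -m jog '[[[0,0,0,0,0,0.149,0.3],[0,0,0,0,0,0.149,0.3],[0,0,0,0,0,0.149,0.3],[0,0,0,0,0,0.149,0.3],[0,0,0,0,0,0.149,0.3]]]' 
python3 -m jog '[[[0,0,0,0,0,0.149,0.3],[0,0,0,0,0,0.149,0.3],[0,0,0,0,0,0.149,0.3],[0,0,0,0,0,0.149,0.3],[0,0,0,0,0,0.149,0.3]]]' 
python3 -m jog '[[[0,0,0,0,0,0.149,0.3],[0,0,0,0,0,0.149,0.3],[0,0,0,0,0,0.149,0.3],[0,0,0,0,0,0,0.3],[0,0,0,0,0,0,0.3]]]' 
python3 - <<'E'
from h import *
s=bot.observe(); print(s['clock'],s['position'],s['tool_rot'],s['qpos'],s['grip_width'])
print(to_tool([.505,-.31,.118]))
E
```

```text
clock: 1.9
position: [0.3559, 0.3704, 0.3041]
tool_rot: [3.141, 0.0, 2.778]
force: [1.4, 0.3, 0.4]
grip_width: 0.0344
finger_force: 0.0
clock: 2.4
position: [0.4886, 0.1585, 0.3042]
tool_rot: [3.141, 0.0, 2.778]
force: [1.2, 0.7, 0.3]
grip_width: 0.0342
finger_force: 0.0
clock: 2.9
position: [0.4879, 0.1603, 0.304]
tool_rot: [3.141, -0.0, 2.027]
force: [-0.3, -0.7, -0.2]
grip_width: 0.0256
finger_force: 0.0
clock: 3.4
position: [0.4878, 0.1604, 0.304]
tool_rot: [3.141, -0.0, 1.282]
force: [-0.3, 0.1, -0.6]
grip_width: 0.0254
finger_force: 0.0
clock: 3.9
position: [0.4878, 0.1604, 0.304]
tool_rot: [-3.142, -0.0, 0.537]
force: [0.0, 0.1, -0.2]
grip_width: 0.0258
finger_force: 0.0
clock: 4.4
position: [0.4878, 0.1605, 0.3039]
tool_rot: [3.141, 0.0, 0.101]
force: [0.5, 1.0, -0.4]
grip_width: 0.0258
finger_force: 0.0
4.4 [0.4878 0.1605 0.3039] [3.1414 0.     0.1007] [-0.981   0.4341  0.7399  1.9169 -0.3621  0.9274 -1.5359] 0.02578502250608989
[-30.1572 469.8527 131.9518]
```

```bash
python3 -m jog '[[[-3,47,5,0,0,0,0.3],[-3,47,5,0,0,0,0.3],[-3,47,5,0,0,0,0.3],[-3,47,5,0,0,0,0.3],[-3,47,5,0,0,0,0.3]]]' >/dev/null
python3 -m jog '[[[-3,47,5,0,0,0,0.3],[-3,47,5,0,0,0,0.3],[-3,47,5,0,0,0,0.3],[-3,47,5,0,0,0,0.3],[-3,47,5,0,0,0,0.3]]]' >/dev/null
python3 -m jog '[[[0,0,0,0,0,0,0.3],[0,0,0,0,0,0,0.3]]]'
python3 - <<'E'
from h import *
f=bot.grab_frame('wrist'); save(f,'w1'); find(f,'sieve_handle','sieve_hinge','tin_1','pebble_1')
f=bot.grab_frame('top'); find(f,'sieve_handle')
s=bot.observe();print(s['qpos']); print(to_tool([.505,-.31,.118]))
E
```

```text
clock: 5.6
position: [0.5022, -0.3117, 0.2536]
tool_rot: [-3.141, 0.0, 0.097]
force: [0.1, 0.4, -0.3]
grip_width: 0.0259
finger_force: 0.0
sieve_handle []
sieve_hinge [([0.4833, -0.0727, 0.0699], 0.92)]
tin_1 [([0.4985, -0.1642, 0.0801], 0.96), ([0.4356, -0.114, 0.0745], 0.92), ([0.547, -0.2157, 0.0759], 0.89), ([0.5421, -0.1096, 0.0741], 0.64)]
pebble_1 [([0.4993, -0.2345, 0.0688], 0.84), ([0.4992, -0.2175, 0.0633], 0.67), ([0.5324, -0.1637, 0.0675], 0.65)]
sieve_handle [([0.5038, -0.3124, 0.1191], 0.73)]
[ 0.0157  0.6164  0.6516  1.7661 -0.4585  0.9156 -0.6088]
[ 1.6221  0.6825 82.0866]
```

View pics/w1.png

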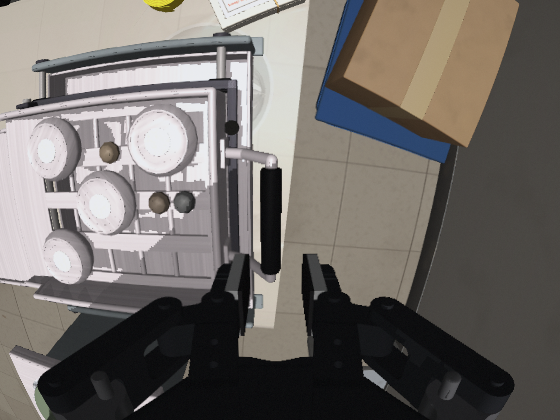

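The wrist view shows four tins and three pebbles, at (109,152), (160,202) and (184,202). The bar lies at column 271, between the fingers. I'll descend and grip.

```bash
python3 -m jog '[[[1,0,27,0,0,0,0.3],[0,0,27,0,0,0,0.3],[0,0,26,0,0,0,0.3],[0,0,0,0,0,0,0.3]]]'
python3 -m jog '[[[0,0,0,0,0,0,0],[0,0,0,0,0,0,0],[0,0,0,0,0,0,0],[0,0,0,0,0,0,0]]]' 60
python3 -m jog '[[[10,0,0,0,0,0,0],[10,0,0,0,0,0,0],[-20,0,0,0,0,0,0],[-20,0,0,0,0,0,0],[0,0,0,0,0,0,0]]]'
```

```text
clock: 6.35
position: [0.5031, -0.309, 0.1714]
tool_rot: [-3.139, 0.004, 0.097]
force: [-0.8, 0.5, 0.7]
grip_width: 0.026
finger_force: 0.0
clock: 6.75
position: [0.504, -0.3083, 0.1747]
tool_rot: [-3.138, 0.0, 0.097]
force: [-1.6, 11.7, -7.1]
grip_width: 0.0125
finger_force: 58.4
clock: 7.25
position: [0.4816, -0.3104, 0.1746]
tool_rot: [-3.137, 0.002, 0.095]
force: [-0.9, 13.7, -8.0]
grip_width: 0.012
finger_force: 59.5
```

```bash
python3 -m jog '[[[20,-2,-2,0,0,0,0],[20,0,0,0,0,0,0],[-20,0,0,0,0,0,0],[-20,0,0,0,0,0,0],[40,0,0,0,0,0,0]]]'
python3 -m jog '[[[-40,0,0,0,0,0,0],[40,0,0,0,0,0,0],[-40,0,0,0,0,0,0],[40,0,0,0,0,0,0],[-40,0,0,0,0,0,0]]]'
python3 -m jog '[[[40,0,0,0,0,0,0],[-40,0,0,0,0,0,0],[40,0,0,0,0,0,0],[-40,0,0,0,0,0,0],[20,0,0,0,0,0,0]]]'
python3 - <<'E'
from h import *
s=bot.observe();print(s['position'],s['grip_width'])
for c in ('wrist','top','scene'):
    f=bot.grab_frame(c); save(f,c+'2');find(f,'tin_1','pebble_1')
E
```

```text
clock: 7.75
position: [0.5158, -0.3069, 0.1765]
tool_rot: [-3.137, 0.007, 0.088]
force: [-0.9, -0.7, -5.1]
grip_width: 0.0117
finger_force: 60.7
clock: 8.25
position: [0.4932, -0.3082, 0.1773]
tool_rot: [3.139, -0.008, 0.105]
force: [2.7, 2.5, -3.9]
grip_width: 0.0115
finger_force: 64.2
clock: 8.75
position: [0.4972, -0.3085, 0.1764]
tool_rot: [-3.138, 0.006, 0.091]
force: [-2.1, 4.4, -5.7]
grip_width: 0.012
finger_force: 65.1
[ 0.4972 -0.3085  0.1764] 0.011979788627651054
tin_1 [([0.4601, -0.1666, 0.0814], 0.82), ([0.4745, -0.2225, 0.0852], 0.69)]
pebble_1 [([0.5472, -0.1633, 0.0225], 0.95), ([0.5265, -0.2343, 0.003], 0.61), ([0.4053, -0.1724, 0.0178], 0.6)]
tin_1 [([0.5328, -0.1051, 0.0809], 0.59), ([0.4847, -0.0737, 0.0634], 0.39)]
pebble_1 [([0.5412, 0.3535, 0.0004], 0.6)]
tin_1 [([0.4692, -0.1022, 0.0776], 0.91), ([0.4663, -0.166, 0.0806], 0.91), ([0.4952, -0.2234, 0.0794], 0.9), ([0.5331, -0.1028, 0.0762], 0.63)]
pebble_1 [([0.4116, -0.1715, 0.021], 0.42)]
```

View pics/wrist2.png

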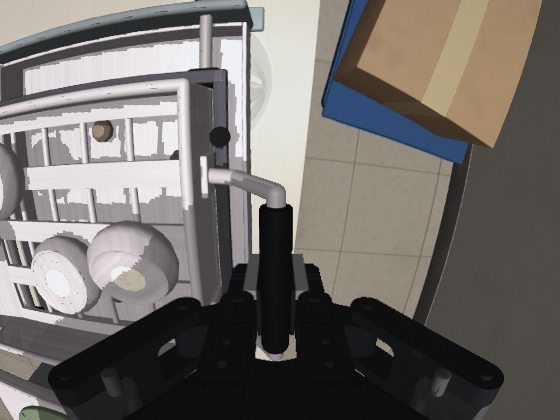

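```bash
python3 - <<'E'
import cv2,numpy as np
a=cv2.imread('pics/scene2.png')[230:360,260:450]; b=cv2.imread('pics/top2.png')[175:275,320:420]
w=cv2.imread('pics/wrist2.png')[80:350,0:290]
a=cv2.resize(a,(560,383),interpolation=3); b=cv2.resize(b,(240,240),interpolation=3)
o=np.zeros((383,800,3),np.uint8); o[:,:560]=a; o[:240,560:]=b; cv2.imwrite('pics/c2.png',o)
E
```

```text
(no output)
```

View pics/c2.png

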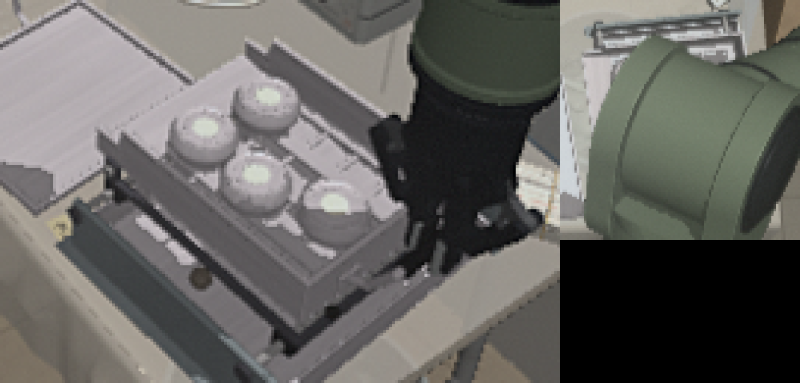

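All four tins lie flat in the basket. One pebble shows in the pan at (200,278), and the networks place the other two at pan height. I'll shake once more as insurance, re-centre, release and look from above.

```bash
python3 -m jog '[[[25,0,0,0,0,0,0],[-40,0,0,0,0,0,0],[40,0,0,0,0,0,0],[-40,0,0,0,0,0,0],[40,0,0,0,0,0,0]]]'
python3 -m jog '[[[-40,0,0,0,0,0,0],[40,0,0,0,0,0,0],[-40,0,0,0,0,0,0],[20,0,0,0,0,0,0],[0,0,0,0,0,0,0]]]'
python3 -m jog '[[[0,0,0,0,0,0,0.35],[0,0,0,0,0,0,0.35],[0,0,0,0,0,0,0.35],[0,0,-30,0,0,0,0.35],[0,0,-50,0,0,0,0.35]]]'
python3 -m jog '[[[0,-20,-45,0,0,0,0.35],[0,-40,-20,0,0,0,0.35],[0,-40,0,0,0,0,0.35],[0,-40,0,0,0,0,0.35],[0,0,0,0,0,0,0.35]]]'
python3 - <<'E'
from h import *
s=bot.observe();print(s['position'],s['grip_width'])
for c in ('wrist','top'):
    f=bot.grab_frame(c); save(f,c+'3');find(f,'tin_1','pebble_1','sieve_handle','tray_handle','tray')
E
```

```text
clock: 9.7
position: [0.5161, -0.3073, 0.1749]
tool_rot: [-3.136, 0.013, 0.084]
force: [-2.3, 0.4, -5.3]
grip_width: 0.0118
finger_force: 66.0
clock: 10.2
position: [0.5101, -0.3071, 0.1767]
tool_rot: [-3.141, -0.002, 0.097]
force: [0.9, 4.5, -4.8]
grip_width: 0.0116
finger_force: 66.5
clock: 10.7
position: [0.5077, -0.3074, 0.255]
tool_rot: [-3.14, 0.004, 0.095]
force: [0.1, -0.1, 0.6]
grip_width: 0.0298
finger_force: 0.0
clock: 11.2
position: [0.4955, -0.1637, 0.3211]
tool_rot: [-3.139, -0.001, 0.102]
force: [0.8, -0.5, -1.1]
grip_width: 0.0299
finger_force: 0.0
[ 0.4955 -0.1637  0.3211] 0.029850929484412876
tin_1 [([0.5414, -0.1006, 0.0801], 0.98), ([0.5169, -0.2309, 0.0804], 0.91), ([0.4905, -0.1121, 0.0733], 0.69), ([0.5378, -0.162, 0.0809], 0.63)]
pebble_1 [([0.4115, -0.1757, 0.0177], 0.6), ([0.4239, 0.1839, 0.0601], 0.52)]
sieve_handle [([0.5115, -0.306, 0.1124], 0.6)]
tray_handle [([0.4247, 0.188, 0.0636], 0.93)]
tray [([0.4387, 0.0681, -0.0036], 0.97)]
tin_1 [([0.4906, -0.1117, 0.081], 0.76), ([0.5388, -0.1024, 0.0849], 0.53)]
pebble_1 [([0.4439, 0.0674, -0.0028], 0.46)]
sieve_handle []
tray_handle [([0.4264, 0.1794, 0.0627], 0.61)]
tray [([0.4418, 0.0659, -0.006], 0.67)]
```

View pics/wrist3.png

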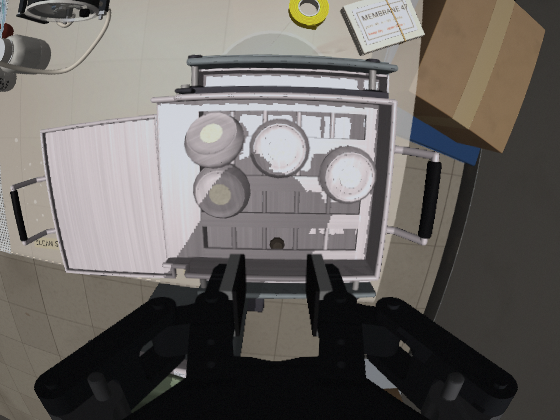

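The wrist view shows four flat tins, and the one visible pebble at (277,243) sits at pan height under the grating. The other two pebbles' pan positions are now under tins. Next is the tray handle, on the left at (18,215).

```bash
python3 -m jog '[[[-4,-44,0,0,0,0,0.35],[-4,-44,0,0,0,0,0.35],[-4,-44,0,0,0,0,0.35],[-4,-44,0,0,0,0,0.35],[-4,-44,0,0,0,0,0.35]]]' >/dev/null
python3 -m jog '[[[-4,-44,20,0,0,0,0.35],[-4,-44,30,0,0,0,0.35],[-4,-44,30,0,0,-0.03,0.35],[0,0,40,0,0,0,0.35],[0,0,0,0,0,0,0.35]]]'
python3 - <<'E'
from h import *
f=bot.grab_frame('wrist'); save(f,'w4'); find(f,'tray_handle','tray','sieve_hinge')
s=bot.observe();print(s['qpos']); print(to_tool([.4247,.185,.060]))
E
```

```text
clock: 12.8
position: [0.4291, 0.1733, 0.2016]
tool_rot: [3.139, 0.005, 0.128]
force: [-1.5, -1.4, 1.0]
grip_width: 0.03
finger_force: 0.0
tray_handle []
tray [([0.4347, 0.0668, -0.0005], 0.76)]
sieve_hinge [([0.4837, -0.0719, 0.0697], 0.62)]
[-0.9615  0.4962  0.6012  2.1224 -0.4616  0.6496 -1.4893]
[ -5.7541 -13.1169  92.4133]
```

View pics/w4.png

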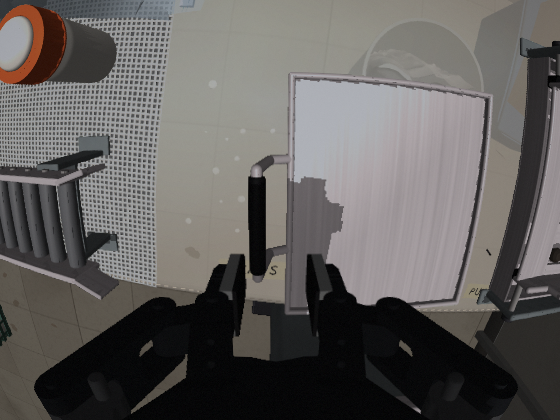

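The bar is vertical at column 257, rows 175 to 278. I'll turn its centre pixel into a world point at z = 0.06.

```bash
cat >> h.py <<'E'
def wpix(f,s,u,v,z):
    K=f['intrinsics']; a=np.array([(u-K[0,2])/K[0,0],(v-K[1,2])/K[1,1]]); r=np.hypot(*a)
    d=np.r_[a/max(r,1e-9)*np.sin(r),np.cos(r)]; T=np.array(f['tool_from_camera']); R=Rt(s)
    d=R@T[:3,:3]@d; o=np.array(s['position'])+R@T[:3,3]
    return o+d*(z-o[2])/d[2]
E
python3 - <<'E'
from h import *
s=bot.observe(); f=bot.grab_frame('wrist')
p=wpix(f,s,257,226,.060); print(p, to_tool(p))
print([wpix(f,s,*q,.011) for q in ((292,75),(488,96),(460,303),(290,312))])
E
```

```text
[0.4273 0.1851 0.06  ] [ -3.1584 -12.6661  92.4279]
[array([0.5393, 0.1726, 0.011 ]), array([ 0.5602, -0.0107,  0.011 ]), array([ 0.3442, -0.0436,  0.011 ]), array([0.3233, 0.1447, 0.011 ])]
```

```bash
python3 -m jog '[[[-3,-13,0,0,0,0,0.35],[0,0,31,0,0,0,0.35],[0,0,31,0,0,0,0.35],[0,0,30,0,0,0,0.35],[0,0,0,0,0,0,0.35]]]'
python3 -m jog '[[[0,0,0,0,0,0,0],[0,0,0,0,0,0,0],[0,0,0,0,0,0,0],[0,0,0,0,0,0,0]]]' 50
python3 -m jog '[[[8,0,0,0,0,0.012,0],[8,0,0,0,0,0.012,0],[8,0,0,0,0,0.011,0],[7,0,0,0,0,0,0],[0,8,0,0,0,0,0]]]'
python3 -m jog '[[[0,8,0,0,0,0,0],[0,8,0,0,0,0,0],[0,8,0,0,0,0,0],[0,8,0,0,0,0,0],[0,0,0,0,0,0,0]]]'
python3 -m jog '[[[0,0,0,0,0,0,0.35],[0,0,0,0,0,0,0.35],[0,0,0,0,0,0,0.35],[0,0,-45,0,0,0,0.35],[0,0,-45,0,0,0,0.35]]]'
python3 -m jog '[[[0,0,-45,0,0,0,0.35],[0,0,-20,0,0,0,0.35],[0,0,0,0,0,0,0.35]]]'
python3 - <<'E'
from h import *
s=bot.observe()
f=bot.grab_frame('wrist'); save(f,'w5'); find(f,'tray_handle','tray','sieve_hinge')
E
```

```text
clock: 13.55
position: [0.4253, 0.1859, 0.1112]
tool_rot: [3.141, 0.003, 0.126]
force: [0.1, -0.9, 1.8]
grip_width: 0.0302
finger_force: 0.0
clock: 13.95
position: [0.4267, 0.1863, 0.1141]
tool_rot: [-3.141, -0.002, 0.126]
force: [-2.2, -1.4, 13.7]
grip_width: 0.0102
finger_force: 50.2
clock: 14.45
position: [0.4581, 0.1836, 0.1141]
tool_rot: [-3.138, -0.001, 0.093]
force: [-1.9, 7.7, 9.7]
grip_width: 0.0102
finger_force: 50.5
clock: 14.95
position: [0.4615, 0.1493, 0.1141]
tool_rot: [-3.141, -0.002, 0.09]
force: [1.3, -3.0, 8.3]
grip_width: 0.0102
finger_force: 49.8
clock: 15.45
position: [0.4601, 0.1489, 0.2033]
tool_rot: [3.14, 0.003, 0.09]
force: [0.9, -0.2, -0.8]
grip_width: 0.0297
finger_force: 0.0
clock: 15.75
position: [0.4614, 0.1499, 0.2702]
tool_rot: [-3.139, -0.004, 0.091]
force: [1.2, 0.2, -1.4]
grip_width: 0.0301
finger_force: 0.0
tray_handle [([0.4581, 0.1509, 0.059], 0.72)]
tray [([0.4672, 0.0275, -0.0026], 0.83)]
sieve_hinge [([0.4848, -0.0757, 0.0688], 0.68)]
```

View pics/w5.png

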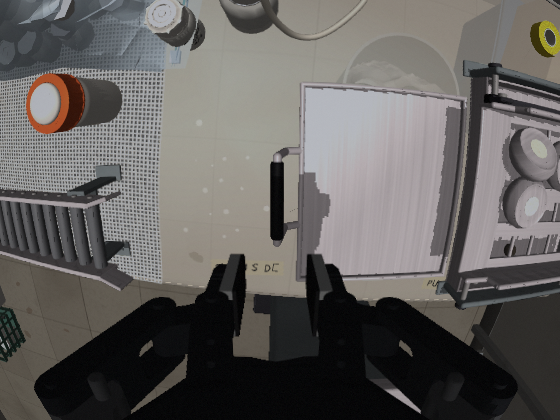

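The tray now lies square below the lip, with its far rim at column 463 to 443. I'll measure that against the lip edge at about column 480 to 450.

```bash
python3 - <<'E'
from h import *
s=bot.observe(); f=bot.grab_frame('wrist')
h=np.array([.483,-.071]); sx=np.array([.1,-.995]); sy=np.array([.995,.1])
for q,z in (((302,86),.011),((464,98),.011),((443,275),.011),((299,279),.011),((481,105),.072),((452,275),.072)):
    p=wpix(f,s,*q,z); print(q,p, 'stand',(p[:2]-h)@sx,(p[:2]-h)@sy)
for nm in ('tray','basket'):
    r=bot.trace(nm,f)[0]; m=r['region']; ys,xs=np.where(m[180:184]); print(nm,r['conf'],xs.min(),xs.max())
f=bot.grab_frame('scene'); save(f,'s5'); find(f,'tray','tray_handle')
E
```

```text
(302, 86) [0.5641 0.1324 0.011 ] stand -0.1942746030647291 0.1010668931817478
(464, 98) [ 0.5824 -0.0486  0.011 ] stand -0.012334305138563071 0.10115409810969438
(443, 275) [ 0.3684 -0.0711  0.011 ] stand -0.011395061552065282 -0.11405287879982055
(299, 279) [0.3547 0.1124 0.011 ] stand -0.19533761042385447 -0.10927461748874044
(481, 105) [ 0.5716 -0.0306  0.072 ] stand -0.03136467555153513 0.0921639781107257
(452, 275) [ 0.4   -0.04   0.072] stand -0.039178222273534666 -0.07950366135264586
tray 0.65 269 460
basket 0.73 474 505
tray [([0.4687, 0.0295, 0.0046], 0.61), ([0.5437, 0.3509, -0.0007], 0.5)]
tray_handle [([0.4584, 0.1543, 0.0624], 0.79)]
```

```bash
python3 -m jog '[[[1,46,0,0,0,0,0.3],[1,46,0,0,0,0,0.3],[1,46,0,0,0,0,0.3],[0,46,0,0,0,0,0.3],[1,46,0,0,0,0,0.3]]]' >/dev/null
python3 -m jog '[[[1,46,0,0,0,0,0.3],[1,46,0,0,0,0,0.3],[1,46,0,0,0,0,0.3],[0,46,0,0,0,0,0.3],[1,46,0,0,0,0,0.3]]]' >/dev/null
python3 -m jog '[[[0,0,15,0,0,0,0.3],[0,0,0,0,0,0,0.3]]]'
python3 - <<'E'
from h import *
s=bot.observe()
f=bot.grab_frame('wrist'); save(f,'w6'); find(f,'sieve_handle','tray','tin_1')
m=bot.trace('sieve_handle',f)
print([ (r['conf'],[a.min() for a in np.where(r['region'])],[a.max() for a in np.where(r['region'])]) for r in m[:2]])
# black bar: dark columns between fingers
g=f['img'].astype(int).sum(2)[120:290,230:320]; b=g<110
ys,xs=np.where(b); print(np.percentile(xs,[5,50,95])+230,np.percentile(ys,[2,50,98])+120)
f=bot.grab_frame('top'); find(f,'sieve_handle','tray')
print(to_tool([.510,-.308,.118]))
E
```

```text
clock: 17.45
position: [0.5093, -0.3087, 0.2509]
tool_rot: [-3.14, 0.003, 0.089]
force: [-0.3, 1.0, -1.4]
grip_width: 0.0258
finger_force: 0.0
sieve_handle [([0.5122, -0.3077, 0.1134], 0.69)]
tray [([0.4685, 0.0291, -0.0024], 0.68)]
tin_1 [([0.4879, -0.1094, 0.0785], 0.98), ([0.5134, -0.232, 0.079], 0.85), ([0.5431, -0.0971, 0.0828], 0.81), ([0.5369, -0.1601, 0.0804], 0.65)]
[(0.59, [np.int64(88), np.int64(0)], [np.int64(316), np.int64(285)])]
[239. 273. 306.] [128. 232. 287.]
sieve_handle [([0.5099, -0.3124, 0.12], 0.74), ([0.6154, 0.2572, 0.0014], 0.34)]
tray [([0.4722, 0.0289, -0.0015], 0.88)]
[-0.7752  0.5055 81.1902]
```

```bash
python3 -m jog '[[[0,0,27,0,0,0.01,0.3],[0,0,26,0,0,0,0.3],[0,0,25,0,0,0,0.3],[0,0,0,0,0,0,0.3]]]'
python3 -m jog '[[[0,0,0,0,0,0,0],[0,0,0,0,0,0,0],[0,0,0,0,0,0,0],[0,0,0,0,0,0,0]]]' 80
python3 -m jog '[[[-4,0,0,0,0,0,0],[-4,0,0,0,0,0,0],[-4,0,0,0,0,0,0],[0,0,0,0,0,0,0]]]'
python3 -m jog '[[[0,-5.6,-11.8,-0.05,0,0,0],[0,-5.6,-11.8,-0.05,0,0,0],[0,-5.6,-11.8,-0.05,0,0,0],[0,-5.6,-11.8,-0.05,0,0,0],[0,0,0,0,0,0,0]]]'
python3 - <<'E'
from h import *
s=bot.observe();print(s['qpos'],s['force'])
E
```

```text
clock: 18.25
position: [0.5095, -0.307, 0.1725]
tool_rot: [-3.14, 0.003, 0.081]
force: [-0.3, 0.5, 0.6]
grip_width: 0.0258
finger_force: 0.0
clock: 18.65
position: [0.5106, -0.3077, 0.1754]
tool_rot: [-3.141, -0.001, 0.081]
force: [-2.0, 4.9, -0.4]
grip_width: 0.0112
finger_force: 78.5
clock: 19.05
position: [0.4982, -0.3087, 0.1754]
tool_rot: [-3.141, -0.001, 0.081]
force: [-0.4, 7.0, 1.0]
grip_width: 0.011
finger_force: 78.7
clock: 19.55
position: [0.4971, -0.2818, 0.2212]
tool_rot: [2.94, -0.002, 0.083]
force: [1.4, 2.3, -6.6]
grip_width: 0.0113
finger_force: 79.2
[-0.1802  0.637   0.7394  1.9219 -0.3988  0.6515 -0.7463] [ 1.4395  2.2563 -6.6097]
```

```bash
python3 -m jog '[[[0,-5.6,-11.8,-0.05,0,0,0],[0,-5.6,-11.8,-0.05,0,0,0],[0,-5.6,-11.8,-0.05,0,0,0],[0,-5.6,-11.8,-0.05,0,0,0],[0,0,0,0,0,0,0]]]'
python3 - <<'E'
from h import *
s=bot.observe();print(s['qpos'],s['force'])
f=bot.grab_frame('scene');find(f,'tin_1')
E
```

```text
clock: 20.05
position: [0.4942, -0.2475, 0.2595]
tool_rot: [2.741, 0.0, 0.083]
force: [1.5, 5.5, -8.1]
grip_width: 0.0114
finger_force: 80.0
[-0.4856  0.6384  0.9681  1.9995 -0.2706  0.585  -0.9416] [ 1.5087  5.5197 -8.1465]
tin_1 [([0.5043, -0.2147, 0.135], 0.73), ([0.4797, -0.0976, 0.0949], 0.72), ([0.5252, -0.1489, 0.1166], 0.67), ([0.5258, -0.0914, 0.0974], 0.45), ([0.4715, 0.0288, 0.0025], 0.37)]
```

```bash
python3 -m jog '[[[0,-3.3,-7.1,-0.03,0,0,0],[0,-3.3,-7.1,-0.03,0,0,0],[0,-3.3,-7.1,-0.03,0,0,0],[0,-3.3,-7.1,-0.03,0,0,0],[0,-3.3,-7.1,-0.03,0,0,0]]]'
python3 -m jog '[[[0,-3.3,-7.1,-0.03,0,0,0],[0,-3.3,-7.1,-0.03,0,0,0],[0,0,0,0,0,0,0],[0,0,0,0,0,0,0],[0,0,0,0,0,0,0]]]'
python3 - <<'E'
from h import *
s=bot.observe();print(s['qpos'],s['force'])
f=bot.grab_frame('scene');find(f,'tin_1','tray')
E
```

```text
clock: 20.65
position: [0.4904, -0.2183, 0.2827]
tool_rot: [2.595, 0.002, 0.079]
force: [-1.2, 11.0, -16.1]
grip_width: 0.0111
finger_force: 80.3
clock: 21.15
position: [0.4897, -0.2053, 0.2909]
tool_rot: [2.535, 0.002, 0.08]
force: [0.2, 10.3, -14.3]
grip_width: 0.0112
finger_force: 80.5
[-0.7857  0.7325  1.2003  2.0604 -0.187   0.5597 -1.1122] [  0.2378  10.2547 -14.3029]
tin_1 [([0.4992, -0.1762, 0.1531], 0.7), ([0.5188, -0.1314, 0.1238], 0.69), ([0.4793, -0.095, 0.0977], 0.64), ([0.5225, -0.0798, 0.1018], 0.59), ([0.4948, -0.2385, 0.2415], 0.43)]
tray [([0.4702, 0.0301, 0.0047], 0.81)]
```

```bash
python3 -m jog '[[[0,-3.2,-6.8,0,0,0,0],[0,-1.9,-7,0,0,0,0],[0,-2.1,-7,0,0,0,0],[0,0,0,0,0,0,0],[0,0,0,0,0,0,0]]]' 40
python3 - <<'E'
from h import *
f=bot.grab_frame('scene');find(f,'tin_1')
E
python3 -m jog '[[[0,-2.3,-6.9,0,0,0,0],[0,-2.5,-6.9,0,0,0,0],[0,0,0,0,0,0,0],[0,0,0,0,0,0,0],[0,0,0,0,0,0,0]]]'
python3 - <<'E'
from h import *
s=bot.observe();print(s['qpos'],s['force'])
f=bot.grab_frame('scene');find(f,'tin_1','tray','sieve_handle');save(f,'s7')
E
```

```text
clock: 21.8
position: [0.4889, -0.1878, 0.3055]
tool_rot: [2.531, -0.001, 0.081]
force: [0.7, -1.4, -5.2]
grip_width: 0.0113
finger_force: 80.5
tin_1 [([0.4336, 0.0878, 0.0337], 0.69), ([0.5316, -0.0082, 0.0326], 0.5), ([0.4734, -0.0043, 0.0351], 0.45)]
clock: 22.4
position: [0.4879, -0.1761, 0.3142]
tool_rot: [2.531, -0.001, 0.081]
force: [1.2, -4.4, 3.3]
grip_width: 0.0111
finger_force: 79.5
[-0.8891  0.7186  1.2697  2.0526 -0.17    0.6305 -1.1459] [ 1.2073 -4.392   3.3003]
tin_1 [([0.4457, 0.0309, 0.013], 0.79), ([0.3907, 0.0517, 0.0156], 0.75), ([0.5585, 0.0354, 0.0226], 0.63), ([0.5067, -0.0397, 0.0169], 0.57)]
tray [([0.4687, 0.0309, 0.0023], 0.66)]
sieve_handle [([0.495, -0.2092, 0.2642], 0.58)]
```

```bash
python3 - <<'E'
import cv2
a=cv2.imread('pics/s7.png')[190:360,210:450]; cv2.imwrite('pics/c7.png',cv2.resize(a,(800,567),interpolation=3))
E
```

```text
(no output)
```

View pics/c7.png

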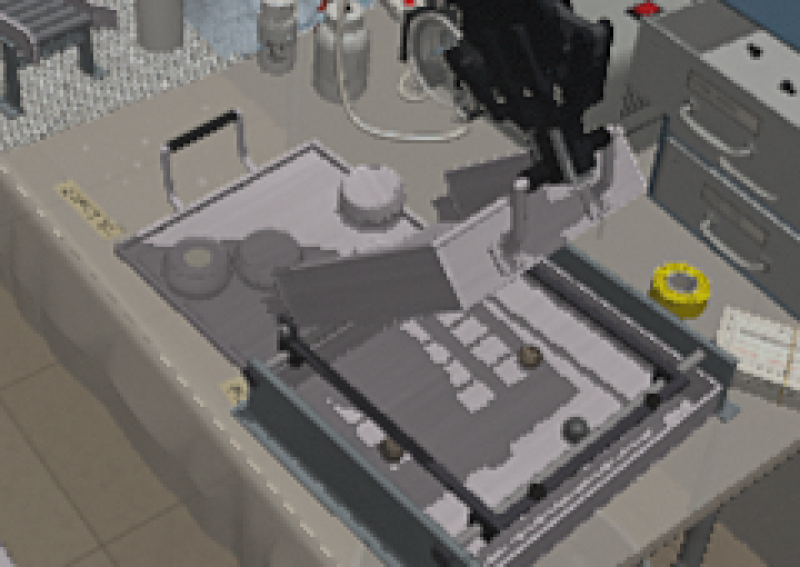

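The three pebbles lie in the pan, at (392,447), (530,355) and (575,430). Three tins show in the tray, and the fourth is hidden by the basket, so I'll check the top view.

```bash
python3 - <<'E'
from h import *
f=bot.grab_frame('top');find(f,'tin_1','tray')
s=bot.observe();w=bot.grab_frame('wrist');find(w,'tin_1','tray')
a=cv2.resize(f['img'][175:285,250:410],(400,275),interpolation=3)
o=np.zeros((300,800,3),np.uint8);o[:275,:400]=a;o[:,400:]=cv2.resize(w['img'],(400,300))
cv2.imwrite('pics/c8.png',o[:,:,::-1])
E
```

```text
tin_1 [([0.5592, 0.0412, 0.0186], 0.46)]
tray []
tin_1 []
tray [([0.4923, -0.208, 0.2655], 0.5)]
```

View pics/c8.png

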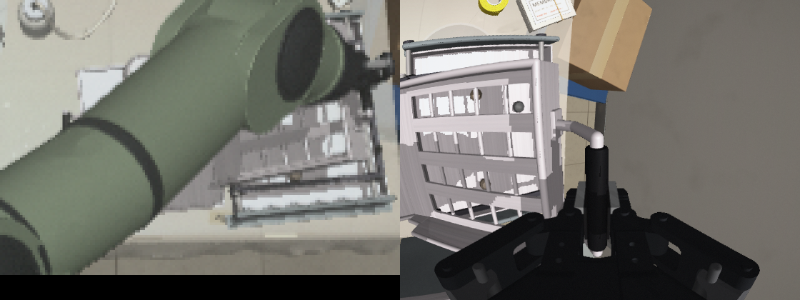

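```bash
python3 -m jog '[[[0,2.5,6.9,0,0,0,0],[0,2.3,6.9,0,0,0,0],[0,2.1,7,0,0,0,0],[0,1.9,7,0,0,0,0],[0,1.7,7.1,0,0,0,0]]]'
python3 -m jog '[[[0,3.1,7.2,0.03,0,0,0],[0,3.1,7.2,0.03,0,0,0],[0,3.1,7.2,0.03,0,0,0],[0,3.1,7.2,0.03,0,0,0],[0,0,0,0,0,0,0]]]'
python3 - <<'E'
from h import *
s=bot.observe();print(s['qpos'],s['force'])
f=bot.grab_frame('scene');find(f,'tin_1','tray','sieve_handle');save(f,'s9')
a=f['img'][190:360,210:450]; cv2.imwrite('pics/c9.png',cv2.resize(a,(640,453),interpolation=3)[:,:,::-1])
E
```

```text
clock: 23.4
position: [0.4899, -0.2049, 0.2907]
tool_rot: [2.532, 0.0, 0.081]
force: [1.1, -1.5, -0.8]
grip_width: 0.0112
finger_force: 80.9
clock: 23.9
position: [0.4913, -0.231, 0.2729]
tool_rot: [2.654, 0.0, 0.079]
force: [-0.2, -2.1, -1.4]
grip_width: 0.011
finger_force: 81.0
[-0.6174  0.6666  1.0695  2.0307 -0.2249  0.566  -1.0247] [-0.167  -2.1389 -1.3999]
tin_1 [([0.4447, 0.0307, 0.0161], 0.86), ([0.5092, -0.0352, 0.0156], 0.6), ([0.3912, 0.0478, 0.0142], 0.52), ([0.414, 0.3112, 0.0021], 0.48)]
tray [([0.4699, 0.0282, 0.0023], 0.77)]
sieve_handle [([0.4983, -0.2587, 0.2222], 0.66), ([0.389, 0.6359, 0.03], 0.58)]
```

View pics/c9.png

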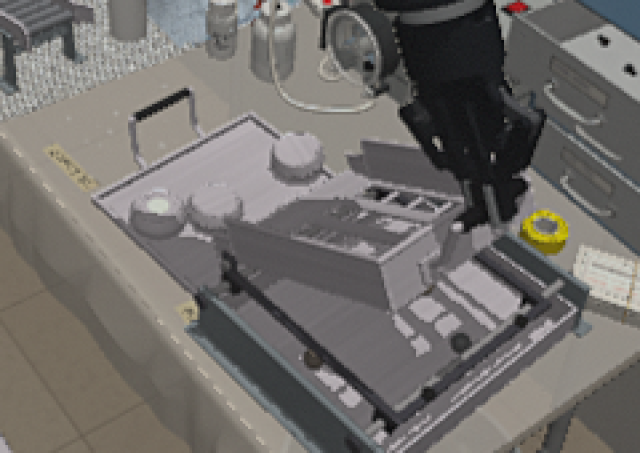

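The basket floor shows no tin. I'll carry on lowering it to level.

```bash
python3 -m jog '[[[0,3.1,7.2,0.03,0,0,0],[0,3.1,7.2,0.03,0,0,0],[0,3.1,7.2,0.03,0,0,0],[0,5,12,0.05,0,0,0],[0,5,12,0.05,0,0,0]]]'
python3 -m jog '[[[0,5,12,0.05,0,0,0],[0,5,12,0.05,0,0,0],[0,5,12,0.05,0,0,0],[0,5,12,0.05,0,0,0],[0,0,0,0,0,0,0]]]'
python3 -m jog '[[[0,3,7.2,0.03,0,0,0],[0,3,7.2,0.03,0,0,0],[0,2,4.8,0.02,0,0,0],[0,0,0,0,0,0,0],[0,0,0,0,0,0,0]]]'
python3 - <<'E'
from h import *
s=bot.observe();print(s['qpos'],s['force'])
f=bot.grab_frame('scene');find(f,'tin_1','tray','sieve_handle');save(f,'s10')
E
```

```text
clock: 24.6
position: [0.4956, -0.2663, 0.2397]
tool_rot: [2.841, -0.001, 0.082]
force: [1.8, -5.5, -0.6]
grip_width: 0.0109
finger_force: 80.9
clock: 25.1
position: [0.4967, -0.2973, 0.1962]
tool_rot: [3.042, 0.002, 0.079]
force: [-1.0, -4.4, -0.6]
grip_width: 0.0112
finger_force: 81.0
clock: 25.6
position: [0.4983, -0.3062, 0.179]
tool_rot: [3.118, 0.0, 0.081]
force: [0.1, -10.9, -0.6]
grip_width: 0.0111
finger_force: 81.1
[ 0.0628  0.6937  0.5589  1.8409 -0.497   0.7364 -0.6014] [  0.1206 -10.9454  -0.5563]
tin_1 [([0.4472, 0.025, 0.014], 0.78), ([0.3948, 0.0504, 0.0171], 0.71), ([0.5594, 0.0377, 0.022], 0.69)]
tray [([0.4823, -0.0735, 0.0032], 0.66), ([0.4713, 0.0327, 0.0022], 0.65)]
sieve_handle [([0.5015, -0.3086, 0.1207], 0.93)]
```

```bash
python3 -m jog '[[[0,-1.5,3.5,0.023,0,0,0],[0,0,0,0,0,0,0]]]'
python3 -m jog '[[[0,0,0,0,0,0,0.35],[0,0,0,0,0,0,0.35],[0,0,0,0,0,0,0.35],[0,0,-40,0,0,0,0.35],[0,0,-45,0,0,0,0.35]]]'
python3 -m jog '[[[0,-40,-40,0,0,0,0.9],[0,-45,-10,0,0,0,0.9],[0,-45,0,0,0,0,0.9],[0,-45,0,0,0,0,0.9],[0,-45,0,0,0,0,0.9]]]'
python3 -m jog '[[[0,-45,0,0,0,0,0.9],[0,-10,0,0,0,0,0.9],[0,0,0,0,0,0,0.9]]]'
python3 - <<'E'
from h import *
f=bot.grab_frame('wrist');find(f,'tin_1','tray','tray_handle','pebble_1');save(f,'w11')
E
```

```text
clock: 26.0
position: [0.4986, -0.3076, 0.1765]
tool_rot: [3.136, -0.002, 0.079]
force: [2.9, -25.4, 3.8]
grip_width: 0.0117
finger_force: 81.7
clock: 26.5
position: [0.4975, -0.3033, 0.2602]
tool_rot: [-3.138, 0.003, 0.081]
force: [0.9, -1.0, 0.5]
grip_width: 0.0298
finger_force: 0.0
clock: 27.0
position: [0.48, -0.0875, 0.3063]
tool_rot: [-3.138, -0.0, 0.081]
force: [0.8, -0.3, 0.2]
grip_width: 0.077
finger_force: 0.0
clock: 27.3
position: [0.476, -0.0328, 0.3064]
tool_rot: [-3.138, 0.0, 0.085]
force: [0.3, -0.4, -0.1]
grip_width: 0.0768
finger_force: 0.0
tin_1 [([0.5628, 0.0351, 0.0246], 0.97), ([0.5049, -0.0348, 0.0165], 0.69), ([0.3943, 0.0516, 0.0127], 0.66), ([0.4459, 0.0276, 0.0131], 0.64)]
tray [([0.466, 0.0317, -0.0027], 0.63), ([0.4981, -0.3087, 0.1155], 0.45)]
tray_handle [([0.4591, 0.1482, 0.059], 0.84), ([0.4438, 0.0243, 0.0132], 0.54)]
pebble_1 [([0.5615, 0.0351, 0.0255], 0.71), ([0.4116, -0.1785, 0.0197], 0.68), ([0.5285, -0.2329, 0.0041], 0.59), ([0.5447, -0.1651, 0.0201], 0.48)]
```

View pics/w11.png

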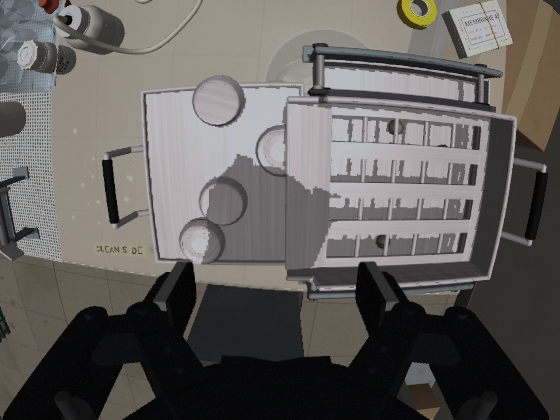

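The basket is level, with pebbles only in the pan. In the tray the tins are at (218,100), (222,201), (201,241) and (280,150), the last half under the lip. The one at (218,100) touches the far rim, so I'll measure the tins against the tray rim.

```bash
python3 - <<'E'
from h import *
s=bot.observe(); f=bot.grab_frame('wrist')
h=np.array([.483,-.071]); sx=np.array([.1,-.995]); sy=np.array([.995,.1])
for q,z in (((142,91),.011),((300,84),.011),((158,262),.011),((218,85),.011),((281,150),.015),((257,150),.015),((222,201),.020),((201,241),.020),((218,101),.02)):
    p=wpix(f,s,*q,z); print(q,p, 'stand',(p[:2]-h)@sx,(p[:2]-h)@sy)
a=f['img'][60:280,130:320]; cv2.imwrite('pics/c11.png',cv2.resize(a,(690,600)[::1],interpolation=2)[:,:,::-1])
E
```

```text
(142, 91) [0.5709 0.1279 0.011 ] stand -0.18909018791933913 0.10733359091461983
(300, 84) [ 0.5856 -0.054   0.011 ] stand -0.0066269619728781025 0.10374058840434618
(158, 262) [0.355  0.1094 0.011 ] stand -0.19234001637264722 -0.1092701935894896
(218, 85) [0.5785 0.0366 0.011 ] stand -0.09747436242985723 0.10575133646249686
(281, 150) [ 0.51   -0.0391  0.015 ] stand -0.029057429850713905 0.03002793848196102
(257, 150) [ 0.5079 -0.0124  0.015 ] stand -0.05576905600519501 0.030655676991153312
(222, 201) [0.4473 0.0237 0.02  ] stand -0.09782755627273991 -0.026086832826139016
(201, 241) [0.3951 0.0483 0.02  ] stand -0.12749710734439304 -0.07557177495595237
(218, 101) [0.5601 0.0337 0.02  ] stand -0.0964646170796973 0.08716939411258538
```

View pics/c11.png

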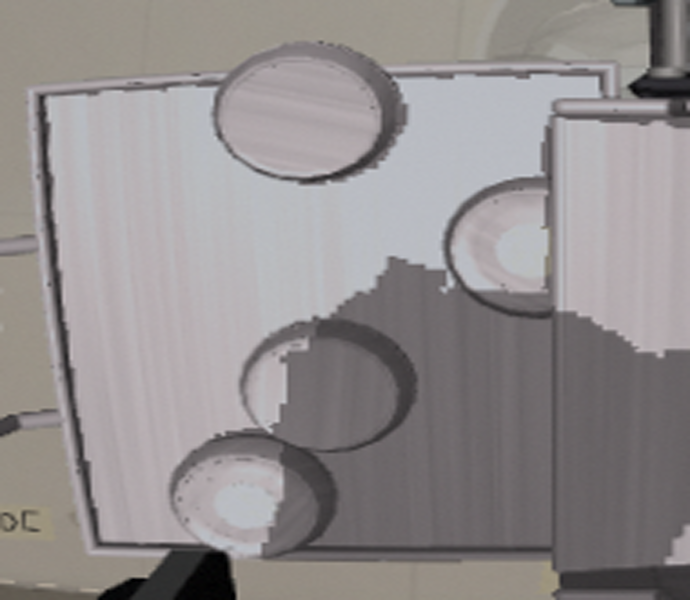

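Tin A at (218,100) and tin C at (281,150) overlap the rim, so they are leaning on it. I'll set A flat inside the tray first. Then I'll draw the tray out a little and do the same for C, all before any tin leaves the tray.

```bash
python3 -m jog '[[[30,-20,20,0,0,0,1],[30,-21,40,0,0,0,1],[30,-20,40,0,0,0,1],[0,0,40,0,0,0,1],[0,0,0,0,0,0,1]]]'
python3 - <<'E'
from h import *
s=bot.observe(); f=bot.grab_frame('wrist');find(f,'tin_1');save(f,'w12'); print(bot.tip_reach,s['grip_width'],s['qpos'])
for r in bot.trace('tin_1',f):
    if r['conf']>.3:
        ys,xs=np.where(r['region']); p=wpix(f,s,xs.mean(),ys.mean(),.018); print(r['conf'],xs.mean(),ys.mean(),p,to_tool(p))
E
```

```text
clock: 28.1
position: [0.5549, 0.0294, 0.1684]
tool_rot: [-3.14, 0.007, 0.08]
force: [-0.7, 0.6, 0.5]
grip_width: 0.0852
finger_force: 0.0
tin_1 [([0.4451, 0.0243, 0.0094], 0.93), ([0.5604, 0.0383, 0.0231], 0.76), ([0.5059, -0.0356, 0.0195], 0.69)]
0.0726 0.08519577195172862 [-0.5265  0.6734  0.5303  1.9086 -0.5119  0.7044 -1.1805]
0.91 268.6248280605227 333.636863823934 [0.4504 0.027  0.018 ] [-106.6762   -6.1906  102.1641]
0.91 346.77860615883304 276.6353322528363 [ 0.5112 -0.0301  0.018 ] [-50.4819  55.4647 102.0644]
0.6 263.43367147873585 210.03862660944205 [0.5607 0.0385 0.018 ] [  4.1926  -9.0238 102.3012]
0.48 229.1006289308176 354.3836477987421 [0.4214 0.0608 0.018 ] [-132.8438  -42.2152  102.2302]
```

```bash
python3 -m jog '[[[4,-8,20,0,0,0,1],[0,0,35,0,0,0,1],[0,0,26,0,0,0,1],[0,0,8,0,0,0,1],[0,0,0,0,0,0,1]]]'
python3 -m jog '[[[0,0,0,0,0,0,0],[0,0,0,0,0,0,0],[0,0,0,0,0,0,0],[0,0,0,0,0,0,0],[0,0,0,0,0,0,0]]]' 40
python3 -m jog '[[[0,0,-10,0,0,0,0],[0,0,-10,0,0,0,0],[-12,0,0,0,0,0,0],[-13,0,0,0,0,0,0],[-13,0,0,0,0,0,0]]]' 
python3 -m jog '[[[0,0,6,0,0,0,0],[0,0,6,0,0,0,0],[0,0,3,0,0,0,0],[0,0,0,0,0,0,0]]]' 
python3 - <<'E'
from h import *
f=bot.grab_frame('scene'); save(f,'s13'); find(f,'tin_1')
E
```

```text
clock: 28.75
position: [0.5604, 0.0382, 0.0848]
tool_rot: [-3.139, -0.001, 0.08]
force: [-0.8, 0.5, 0.4]
grip_width: 0.0854
finger_force: 0.2
clock: 29.25
position: [0.5608, 0.0388, 0.0854]
tool_rot: [-3.138, -0.002, 0.081]
force: [-4.6, 1.4, 19.0]
grip_width: 0.0556
finger_force: 38.4
clock: 29.75
position: [0.5219, 0.0355, 0.1046]
tool_rot: [-3.139, -0.001, 0.081]
force: [0.2, -0.5, -0.1]
grip_width: 0.0559
finger_force: 42.7
clock: 30.15
position: [0.5224, 0.0355, 0.0881]
tool_rot: [-3.139, 0.001, 0.081]
force: [0.3, -0.4, -0.3]
grip_width: 0.0555
finger_force: 42.7
tin_1 [([0.3914, 0.0475, 0.0128], 0.75), ([0.5204, 0.035, 0.0244], 0.67), ([0.4484, 0.0295, 0.0147], 0.54)]
```

```bash
python3 -m jog '[[[0,0,2,0,0,0,1],[0,0,0,0,0,0,1],[0,0,0,0,0,0,1],[0,0,-35,0,0,0,1],[0,0,-45,0,0,0,1]]]' 
python3 -m jog '[[[0,0,-20,0,0,0,0.35],[-18,-40,0,0,0,0,0.35],[-18,-40,0,0,0,0,0.35],[-18,-39,0,0,0,0,0.35],[0,0,0,0,0,0,0.35]]]' 
python3 - <<'E'
from h import *
s=bot.observe(); f=bot.grab_frame('wrist');find(f,'tin_1','tray_handle');save(f,'w14'); print(s['qpos'])
E
```

```text
clock: 30.75
position: [0.5213, 0.035, 0.1664]
tool_rot: [-3.139, 0.003, 0.08]
force: [0.6, -0.0, 1.1]
grip_width: 0.0853
finger_force: 0.0
clock: 31.25
position: [0.4562, 0.1544, 0.1867]
tool_rot: [-3.137, 0.002, 0.088]
force: [0.2, -1.2, -0.3]
grip_width: 0.0298
finger_force: 0.0
tin_1 [([0.5224, 0.0342, 0.0166], 0.64), ([0.3947, 0.0527, 0.0116], 0.57), ([0.5033, -0.0373, 0.0197], 0.57), ([0.4144, 0.3454, 0.0865], 0.38)]
tray_handle [([0.4587, 0.1496, 0.0627], 0.76), ([0.5055, -0.0359, 0.0192], 0.5)]
[-0.8739  0.555   0.5772  2.0928 -0.5155  0.635  -1.4233]
```

View pics/w14.png

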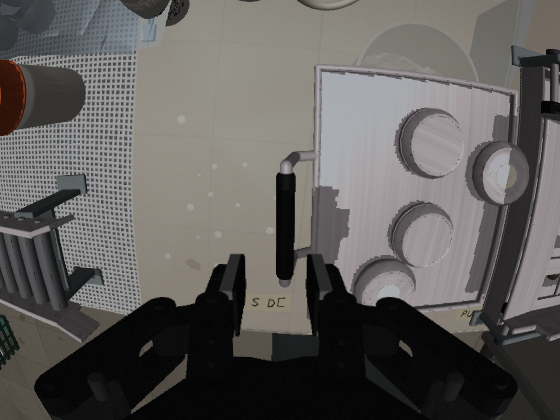

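Tin A now lies flat at (432,143), and C overhangs the far rim at (499,172). I'll grip the handle and draw the tray out 80 mm.

```bash
python3 -m jog '[[[2,5,20,0,0,-0.01,0.35],[0,0,26,0,0,0,0.35],[0,0,25,0,0,0,0.35],[0,0,0,0,0,0,0.35]]]'
python3 -m jog '[[[0,0,0,0,0,0,0],[0,0,0,0,0,0,0],[0,0,0,0,0,0,0],[0,0,0,0,0,0,0]]]' 50
python3 -m jog '[[[0,-2,0,0,0,0,0],[0,-4,0,0,0,0,0],[0,-6,0,0,0,0,0],[0,-8,0,0,0,0,0],[0,-8,0,0,0,0,0]]]'
python3 -m jog '[[[0,-9,0,0,0,0,0],[0,-9,0,0,0,0,0],[0,-9,0,0,0,0,0],[0,-9,0,0,0,0,0],[0,-6,0,0,0,0,0]]]'
python3 -m jog '[[[0,-5,0,0,0,0,0],[0,-3,0,0,0,0,0],[0,-2,0,0,0,0,0],[0,0,0,0,0,0,0]]]'
python3 -m jog '[[[0,0,0,0,0,0,0.35],[0,0,0,0,0,0,0.35],[0,0,0,0,0,0,0.35],[0,0,-45,0,0,0,0.35],[0,0,-45,0,0,0,0.35]]]'
python3 -m jog '[[[0,30,-30,0,0,0,1],[0,45,0,0,0,0,1],[0,45,0,0,0,0,1],[0,0,0,0,0,0,1]]]'
python3 - <<'E'
from h import *
s=bot.observe(); f=bot.grab_frame('wrist');find(f,'tin_1','tray_handle','tray');save(f,'w15'); print(s['qpos'])
for r in bot.trace('tin_1',f):
    if r['conf']>.3:
        ys,xs=np.where(r['region']); p=wpix(f,s,xs.mean(),ys.mean(),.018); print(r['conf'],xs.mean(),ys.mean(),p,to_tool(p))
E
```

```text
clock: 31.8
position: [0.4608, 0.143, 0.114]
tool_rot: [-3.14, 0.003, 0.088]
force: [0.2, -0.1, 0.9]
grip_width: 0.0299
finger_force: 0.0
clock: 32.2
position: [0.4615, 0.1446, 0.1167]
tool_rot: [-3.139, -0.001, 0.09]
force: [-1.6, -5.6, 8.2]
grip_width: 0.0101
finger_force: 49.7
clock: 32.7
position: [0.4592, 0.1722, 0.1167]
tool_rot: [-3.139, -0.002, 0.09]
force: [1.7, -7.1, 5.7]
grip_width: 0.0104
finger_force: 49.6
clock: 33.2
position: [0.4551, 0.2146, 0.1168]
tool_rot: [-3.139, -0.001, 0.091]
force: [0.9, -6.7, 3.5]
grip_width: 0.01
finger_force: 49.5
clock: 33.6
position: [0.4542, 0.2244, 0.1168]
tool_rot: [-3.139, -0.001, 0.091]
force: [0.5, -4.3, 3.2]
grip_width: 0.0102
finger_force: 49.4
clock: 34.1
position: [0.4535, 0.2237, 0.2067]
tool_rot: [-3.14, 0.002, 0.09]
force: [1.1, 1.5, 1.0]
grip_width: 0.03
finger_force: 0.0
clock: 34.5
position: [0.465, 0.0995, 0.2366]
tool_rot: [-3.139, -0.001, 0.084]
force: [0.5, 0.4, -0.1]
grip_width: 0.0848
finger_force: 0.0
tin_1 [([0.3854, 0.1265, 0.0109], 0.94), ([0.4375, 0.1018, 0.0132], 0.79), ([0.4976, 0.0421, 0.019], 0.76), ([0.5166, 0.107, 0.0184], 0.74), ([0.5389, 0.3496, 0.0009], 0.47)]
tray_handle [([0.4566, 0.2216, 0.063], 0.93)]
tray [([0.4618, 0.1039, -0.0011], 0.9)]
[-0.8461  0.4716  0.6805  2.0749 -0.4423  0.7379 -1.3714]
0.67 346.0363005050505 161.09154040404042 [0.5032 0.0389 0.018 ] [ 32.2434  70.7742 163.4391]
0.62 268.5473846153846 137.24153846153845 [0.518  0.1105 0.018 ] [ 53.5417   0.8244 163.6551]
0.6 270.6585029320455 220.55260434632632 [0.4408 0.1024 0.018 ] [-24.0608   1.7831 163.667 ]
```

View pics/w15.png

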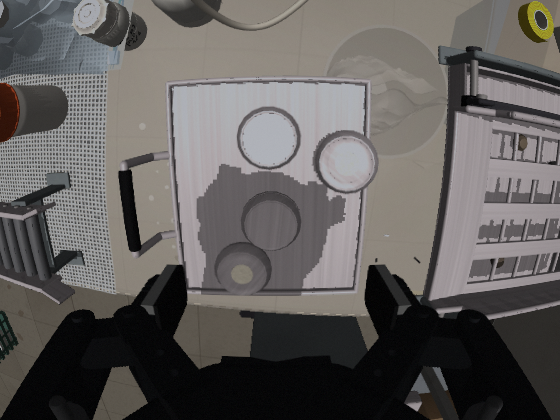

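C leans on the far rim at (345,161). I'll grasp it and set it inside.

```bash
python3 -m jog '[[[15,31,35,0,0,0,1],[16,31,35,0,0,0,1],[0,0,38,0,0,0,1],[0,0,32,0,0,0,1],[0,0,8,0,0,0,1]]]'
python3 -m jog '[[[0,0,0,0,0,0,0],[0,0,0,0,0,0,0],[0,0,0,0,0,0,0],[0,0,0,0,0,0,0],[0,0,0,0,0,0,0]]]' 35
python3 -m jog '[[[0,0,-10,0,0,0,0],[0,0,-8,0,0,0,0],[0,-10,0,0,0,0,0],[0,-10,0,0,0,0,0],[0,-10,0,0,0,0,0]]]' 
python3 -m jog '[[[0,0,6,0,0,0,0],[0,0,6,0,0,0,0],[0,0,4,0,0,0,0],[0,0,0,0,0,0,0]]]' 
python3 -m jog '[[[0,0,0,0,0,0,1],[0,0,0,0,0,0,1],[0,0,0,0,0,0,1],[0,0,-35,0,0,0,1],[0,0,-45,0,0,0,1]]]' 
python3 -m jog '[[[-25,-30,-40,0,0,0,1],[-10,0,-30,0,0,0,1],[0,0,0,0,0,0,1]]]'
python3 - <<'E'
from h import *
s=bot.observe(); f=bot.grab_frame('wrist');find(f,'tin_1','tray_handle','tray','lane_entry');save(f,'w16'); print(s['qpos'])
for r in bot.trace('tin_1',f):
    if r['conf']>.3:
        ys,xs=np.where(r['region']); p=wpix(f,s,xs.mean(),ys.mean(),.018); print(r['conf'],xs.mean(),ys.mean(),p,to_tool(p))
f=bot.grab_frame('scene');find(f,'lane_entry','tin_1')
E
```

```text
clock: 35.25
position: [0.5, 0.0467, 0.0851]
tool_rot: [-3.139, 0.004, 0.092]
force: [-16.5, -5.2, 65.6]
grip_width: 0.0853
finger_force: 32.9
clock: 35.75
position: [0.5004, 0.0468, 0.0893]
tool_rot: [-3.137, 0.001, 0.092]
force: [-13.9, -2.6, 34.0]
grip_width: 0.0536
finger_force: 35.6
clock: 36.25
position: [0.4983, 0.0774, 0.1055]
tool_rot: [-3.138, 0.0, 0.092]
force: [0.0, -0.8, -1.1]
grip_width: 0.0526
finger_force: 32.9
clock: 36.65
position: [0.4984, 0.0758, 0.0896]
tool_rot: [-3.138, 0.001, 0.09]
force: [-5.0, 1.9, 19.3]
grip_width: 0.0529
finger_force: 38.6
clock: 37.15
position: [0.4977, 0.0752, 0.1694]
tool_rot: [-3.14, 0.003, 0.09]
force: [0.5, 1.0, 1.4]
grip_width: 0.0855
finger_force: 0.0
clock: 37.45
position: [0.4638, 0.1, 0.2383]
tool_rot: [-3.136, -0.003, 0.092]
force: [0.0, 0.7, 0.0]
grip_width: 0.0853
finger_force: 0.0
tin_1 [([0.3846, 0.1267, 0.0115], 0.96), ([0.5232, 0.13, 0.0181], 0.86), ([0.4399, 0.1011, 0.014], 0.82), ([0.4987, 0.0761, 0.0168], 0.65)]
tray_handle [([0.4531, 0.2239, 0.0579], 0.85)]
tray [([0.4646, 0.1038, -0.0018], 0.64)]
lane_entry [([0.4127, 0.3419, 0.0879], 0.76)]
[-0.8627  0.4717  0.7021  2.078  -0.4568  0.7416 -1.3496]
0.89 243.16880962256326 266.7416009954376 [0.3881 0.1266 0.018 ] [-72.7855 -33.7842 162.8748]
0.74 246.78978147122191 126.5155432440751 [0.5251 0.1322 0.018 ] [ 64.1571 -27.0737 162.6948]
0.64 306.3755301794454 157.2319738988581 [0.5024 0.0767 0.018 ] [ 36.557   26.2001 162.6146]
lane_entry [([0.5469, -0.1635, 0.0207], 0.64), ([0.4105, 0.343, 0.0863], 0.59), ([0.4619, 0.1055, 0.0008], 0.33)]
tin_1 [([0.4381, 0.1014, 0.0154], 0.78), ([0.3862, 0.1278, 0.0115], 0.71), ([0.5228, 0.1318, 0.0167], 0.54), ([0.5004, 0.0785, 0.0147], 0.54)]
```

View pics/w16.png

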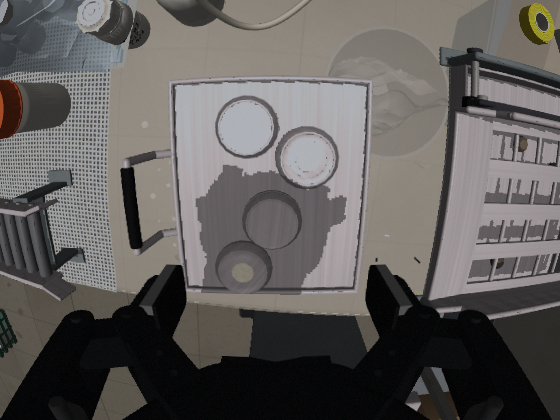

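All four tins now lie flat inside the tray, at (247,126), (306,157), (272,220) and (243,267). I'll start with the one in the middle (B).

```bash
python3 -m jog '[[[-25,-4,20,0,0,0,1],[0,0,45,0,0,0,1],[0,0,45,0,0,0,1],[0,0,40,0,0,0,1],[0,0,9,0,0,0,1]]]'
python3 -m jog '[[[0,0,0,0,0,0,0],[0,0,0,0,0,0,0],[0,0,0,0,0,0,0],[0,0,0,0,0,0,0],[0,0,0,0,0,0,0]]]' 40
python3 -m jog '[[[0,0,-40,0,0,0,0],[0,0,-45,0,0,0,0],[0,-20,-40,0,0,0,0],[0,-45,0,0,0,0,0],[0,-45,0,0,0,0,0]]]' 
python3 -m jog '[[[-1,-45,0,0,0,0,0],[-1,-45,0,0,0,0,0],[-1,-45,0,0,0,0,0],[0,-14,0,-0.15,0,0,0],[0,0,0,-0.025,0,0,0]]]' 
python3 -m jog '[[[0,0,0,0,0,0,0]]]' 
python3 - <<'E'
from h import *
s=bot.observe(); R=Rt(s); print(s['qpos']); n=-R[:,2]; print(n)
t=np.array([.4125,.346,.082])+n*.078; print('to lane tcp', t, R.T@(t-s['position'])*1000)
f=bot.grab_frame('wrist'); find(f,'lane_entry','tin_1')
E
```

```text
clock: 38.4
position: [0.4372, 0.1008, 0.0735]
tool_rot: [-3.14, 0.005, 0.09]
force: [0.8, -0.5, -0.0]
grip_width: 0.0851
finger_force: 0.0
clock: 38.9
position: [0.4393, 0.1017, 0.0784]
tool_rot: [-3.138, -0.003, 0.091]
force: [-2.4, -3.1, 13.4]
grip_width: 0.0558
finger_force: 42.6
clock: 39.4
position: [0.4288, 0.2127, 0.2047]
tool_rot: [-3.135, -0.004, 0.09]
force: [0.7, 0.1, -1.1]
grip_width: 0.0558
finger_force: 43.9
clock: 39.9
position: [0.4104, 0.3636, 0.2032]
tool_rot: [2.965, -0.002, 0.098]
force: [-0.9, -0.3, -1.2]
grip_width: 0.0556
finger_force: 43.9
clock: 40.0
position: [0.4114, 0.3601, 0.203]
tool_rot: [2.969, -0.001, 0.094]
force: [-0.6, -0.7, -1.6]
grip_width: 0.056
finger_force: 43.9
[-1.3993  0.7268  0.7807  1.8571 -0.4556  0.8869 -1.8929]
[-0.017   0.1708  0.9852]
to lane tcp [0.4112 0.3593 0.1588] [-0.3404 -6.7952 43.6401]
lane_entry [([0.4133, 0.3428, 0.0823], 0.61)]
tin_1 [([0.4959, 0.0762, 0.016], 0.9), ([0.388, 0.1277, 0.009], 0.79), ([0.4114, 0.3469, 0.1389], 0.78), ([0.5265, 0.1318, 0.0178], 0.57)]
```

```bash
python3 -m jog '[[[0,-3,15,0,0,0,0],[0,-4,15,0,0,0,0],[0,0,8,0,0,0,0],[0,0,0,0,0,0,0]]]' 
python3 -m jog '[[[0,0,3,0,0,0,0],[0,0,0,0,0,0,0]]]'
python3 - <<'E'
from h import *
f=bot.grab_frame('wrist'); save(f,'w17'); find(f,'tin_1')
E
python3 -m jog '[[[0,0,3,0,0,0,0],[0,0,0,0,0,0,0]]]'
```

```text
clock: 40.55
position: [0.4119, 0.3583, 0.1623]
tool_rot: [2.968, 0.002, 0.09]
force: [-0.1, 0.5, -0.6]
grip_width: 0.0554
finger_force: 43.9
clock: 40.75
position: [0.4123, 0.3586, 0.1607]
tool_rot: [2.97, -0.0, 0.09]
force: [0.6, 0.1, -0.7]
grip_width: 0.0562
finger_force: 43.9
tin_1 [([0.5238, 0.1317, 0.0154], 0.68), ([0.3858, 0.1259, 0.0132], 0.57)]
clock: 41.05
position: [0.4124, 0.3587, 0.1583]
tool_rot: [2.971, -0.001, 0.091]
force: [-1.4, 2.0, 8.5]
grip_width: 0.0559
finger_force: 44.7
```

View pics/w17.png

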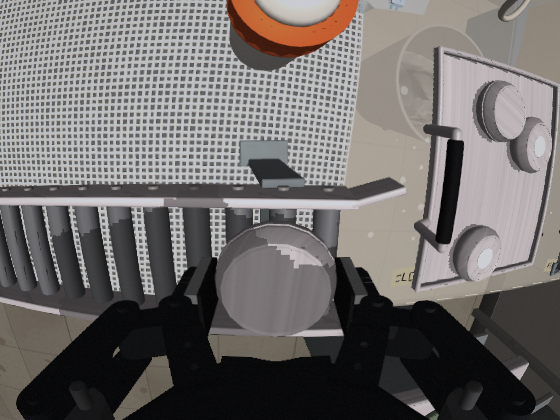

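The tin sits between the rails at (275,280), and the contact force agrees. I'll let go, lift, and go to D.

```bash
python3 -m jog '[[[0,0,-1,0,0,0,0.85],[0,0,0,0,0,0,0.85],[0,0,-10,0,0,0,0.95],[0,0,-40,0,0,0,1],[0,0,-40,0,0,0,1]]]'
python3 -m jog '[[[0,0,0,0.15,0,0,1],[0,0,0,0.025,0,0,1],[0,0,0,0,0,0,1]]]'
python3 - <<'E'
from h import *
s=bot.observe(); print(s['position'],to_tool([.386,.127,.0785-.054],s))
f=bot.grab_frame('scene'); save(f,'s18'); find(f,'tin_1')
f=bot.grab_frame('wrist'); save(f,'w18'); find(f,'tin_1')
E
```

```text
clock: 41.55
position: [0.4107, 0.3735, 0.2489]
tool_rot: [2.968, 0.0, 0.09]
force: [0.7, 1.2, 0.3]
grip_width: 0.0857
finger_force: 0.0
clock: 41.85
position: [0.411, 0.3728, 0.2478]
tool_rot: [-3.139, 0.001, 0.089]
force: [0.1, 0.3, 0.2]
grip_width: 0.0854
finger_force: 0.0
[0.411  0.3728 0.2478] [-46.4817 243.1427 168.787 ]
tin_1 [([0.4986, 0.0784, 0.0151], 0.86), ([0.3832, 0.1268, 0.0173], 0.79), ([0.4113, 0.398, 0.0903], 0.77), ([0.5221, 0.1291, 0.0161], 0.55)]
tin_1 [([0.4089, 0.4038, 0.0836], 0.97), ([0.3884, 0.129, 0.0115], 0.93), ([0.5256, 0.1294, 0.0216], 0.91), ([0.4956, 0.0774, 0.0164], 0.67), ([0.6087, 0.253, -0.0004], 0.4)]
```

```bash
python3 -m jog '[[[-9,48,0,0,0,0,1],[-9,48,0,0,0,0,1],[-10,48,0,0,0,0,1],[-10,48,10,0,0,0,1],[-9,50,30,0,0,0,1]]]'
python3 -m jog '[[[0,0,0,0,0,0,1]]]'
python3 - <<'E'
from h import *
s=bot.observe(); print(to_tool([.3855,.1275,.0785-.054],s),s['qpos'])
f=bot.grab_frame('wrist');find(f,'tin_1')
f=bot.grab_frame('scene'); save(f,'s19'); find(f,'tin_1')
E
```

```text
clock: 42.55
position: [0.3864, 0.1351, 0.2117]
tool_rot: [-3.139, -0.001, 0.092]
force: [3.3, 0.9, -1.5]
grip_width: 0.0855
finger_force: 0.0
clock: 42.65
position: [0.3853, 0.1311, 0.2097]
tool_rot: [3.141, 0.004, 0.084]
force: [-0.3, 1.7, 0.5]
grip_width: 0.0854
finger_force: 0.0
[  0.565    3.5516 131.1549] [-1.0399  0.443   0.7312  2.257  -0.5212  0.6143 -1.4063]
tin_1 [([0.525, 0.1297, 0.0201], 0.89), ([0.498, 0.0753, 0.0159], 0.64), ([0.3871, 0.1264, 0.0135], 0.58)]
tin_1 [([0.4958, 0.0764, 0.0116], 0.82), ([0.4067, 0.4749, 0.0771], 0.59), ([0.3867, 0.1231, 0.0142], 0.58), ([0.5215, 0.1295, 0.017], 0.5)]
```

```bash
python3 -m jog '[[[1,4,40,0,0,0,1],[0,0,45,0,0,0,1],[0,0,38,0,0,0,1],[0,0,8,0,0,0,1],[0,0,0,0,0,0,1]]]'
python3 -m jog '[[[0,0,0,0,0,0,0],[0,0,0,0,0,0,0],[0,0,0,0,0,0,0],[0,0,0,0,0,0,0],[0,0,0,0,0,0,0]]]' 40
python3 -m jog '[[[0,0,-40,0,0,0,0],[0,0,-45,0,0,0,0],[5,-10,-40,0,0,0,0],[8,-44,0,0,0,0,0],[9,-44,0,0,0,0,0]]]' 
python3 -m jog '[[[8,-44,0,0,0,0,0],[8,-44,0,0,0,0,0],[9,-43,0,0,0,0,0],[0,0,0,-0.15,0,0,0],[0,0,0,-0.025,0,0,0]]]' 
python3 -m jog '[[[0,0,0,0,0,0,0]]]' 
python3 - <<'E'
from h import *
s=bot.observe(); R=Rt(s)
t=np.array([.4124,.3587,.1583]); print('to lane tcp', R.T@(t-s['position'])*1000)
f=bot.grab_frame('scene'); save(f,'s20'); find(f,'tin_1')
E
```

```text
clock: 43.35
position: [0.3879, 0.1332, 0.08]
tool_rot: [-3.139, 0.002, 0.091]
force: [0.3, -1.0, 0.4]
grip_width: 0.0856
finger_force: 0.0
clock: 43.85
position: [0.3886, 0.1335, 0.082]
tool_rot: [-3.137, -0.003, 0.091]
force: [-1.2, -0.3, 22.3]
grip_width: 0.0557
finger_force: 37.5
clock: 44.35
position: [0.4011, 0.2342, 0.2082]
tool_rot: [-3.135, -0.003, 0.09]
force: [0.0, -0.4, -1.1]
grip_width: 0.0553
finger_force: 43.4
clock: 44.85
position: [0.4128, 0.3675, 0.2065]
tool_rot: [2.965, -0.001, 0.096]
force: [-0.6, 0.7, -1.3]
grip_width: 0.0554
finger_force: 43.4
clock: 44.95
position: [0.4133, 0.3653, 0.2062]
tool_rot: [2.97, -0.0, 0.093]
force: [0.6, -0.9, -0.8]
grip_width: 0.0553
finger_force: 43.4
to lane tcp [-1.559  -1.8196 48.2989]
tin_1 [([0.4978, 0.079, 0.0132], 0.81), ([0.5221, 0.1318, 0.0175], 0.77), ([0.4099, 0.3505, 0.1383], 0.63), ([0.3956, 0.609, 0.051], 0.52)]
```

```bash
python3 -m jog '[[[-1,-1,15,0,0,0,0],[-1,-1,15,0,0,0,0],[0,0,10,0,0,0,0],[0,0,0,0,0,0,0]]]' 
python3 -m jog '[[[0,0,3,0,0,0,0],[0,0,0,0,0,0,0]]]'
```

```text
clock: 45.45
position: [0.4127, 0.3588, 0.1655]
tool_rot: [2.97, 0.001, 0.089]
force: [0.6, -0.6, -0.8]
grip_width: 0.0555
finger_force: 43.4
clock: 45.65
position: [0.4129, 0.3591, 0.1635]
tool_rot: [2.97, -0.001, 0.091]
force: [3.3, -0.8, 0.6]
grip_width: 0.0554
finger_force: 43.4
```

```bash
python3 -m jog '[[[0,0,2,0,0,0,0],[0,0,0,0,0,0,0]]]'
python3 -m jog '[[[0,0,-1,0,0,0,0.85],[0,0,0,0,0,0,0.85],[0,0,-10,0,0,0,0.95],[0,0,-40,0,0,0,1],[0,0,-40,0,0,0,1]]]'
python3 -m jog '[[[0,0,0,0.15,0,0,1],[0,0,0,0.025,0,0,1],[20,48,0,0,0,0,1],[20,48,0,0,0,0,1],[20,48,0,0,0,0,1]]]'
python3 -m jog '[[[0,48,0,0,0,-0.135,1],[0,0,0,0,0,-0.135,1],[0,0,0,0,0,-0.135,1],[0,0,0,0,0,-0.135,1],[0,0,0,0,0,0,1]]]'
python3 - <<'E'
from h import *
s=bot.observe(); print(s['qpos'],to_tool([.4975,.0775,.0785-.054],s))
f=bot.grab_frame('wrist');find(f,'tin_1')
f=bot.grab_frame('scene'); find(f,'tin_1')
E
```

```text
clock: 45.85
position: [0.4128, 0.3592, 0.162]
tool_rot: [2.97, -0.001, 0.091]
force: [-1.0, 0.2, 9.7]
grip_width: 0.0551
finger_force: 44.4
clock: 46.35
position: [0.4109, 0.3742, 0.2524]
tool_rot: [2.968, 0.001, 0.09]
force: [0.0, 0.6, -0.7]
grip_width: 0.0856
finger_force: 0.0
clock: 46.85
position: [0.4813, 0.2401, 0.2502]
tool_rot: [-3.141, 0.002, 0.092]
force: [1.2, 0.5, -0.5]
grip_width: 0.0851
finger_force: 0.0
clock: 47.35
position: [0.4854, 0.1935, 0.2502]
tool_rot: [-3.139, 0.001, 0.633]
force: [0.1, -0.5, -0.5]
grip_width: 0.0855
finger_force: 0.0
[-0.9558  0.5112  0.6397  1.945  -0.4139  0.8192 -1.0264] [-58.6482 101.2458 171.4856]
tin_1 [([0.5257, 0.1315, 0.0193], 0.87), ([0.4969, 0.0741, 0.0177], 0.79), ([0.4036, 0.442, 0.0751], 0.55), ([0.6143, 0.2567, -0.0016], 0.39)]
tin_1 [([0.4037, 0.4466, 0.0765], 0.74), ([0.4822, -0.0743, 0.0663], 0.38)]
```

```bash
python3 -m jog '[[[-20,34,0,0,0,0,1],[-20,34,0,0,0,0,1],[-20,34,40,0,0,0,1],[0,0,0,0,0,0,1],[0,0,0,0,0,0,1]]]'
python3 - <<'E'
from h import *
s=bot.observe(); print(to_tool([.4972,.076,.0785-.054],s))
f=bot.grab_frame('wrist');find(f,'tin_1','tray');save(f,'w21')
E
```

```text
clock: 48.05
position: [0.4966, 0.08, 0.214]
tool_rot: [-3.139, 0.0, 0.627]
force: [-0.7, 0.5, -0.2]
grip_width: 0.0855
finger_force: 0.0
[ -1.7987   4.1365 135.517 ]
tin_1 [([0.4964, 0.077, 0.0141], 0.84), ([0.5264, 0.1299, 0.0186], 0.56)]
tray [([0.4607, 0.1079, -0.0038], 0.77)]
```

View pics/w21.png

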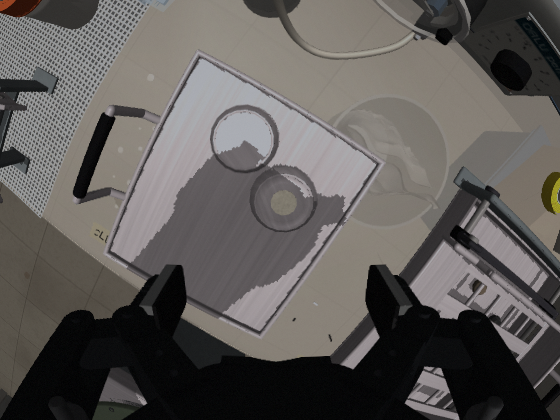

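```bash
python3 -m jog '[[[-2,4,40,0,0,0,1],[0,0,45,0,0,0,1],[0,0,38,0,0,0,1],[0,0,11,0,0,0,1],[0,0,0,0,0,0,1]]]'
python3 -m jog '[[[0,0,0,0,0,0,0],[0,0,0,0,0,0,0],[0,0,0,0,0,0,0],[0,0,0,0,0,0,0],[0,0,0,0,0,0,0]]]' 40
python3 -m jog '[[[0,0,-40,0,0,0,0],[0,0,-45,0,0,0,0],[0,0,-40,0,0,0.135,0],[0,0,0,0,0,0.135,0],[0,0,0,0,0,0.135,0]]]' 
python3 -m jog '[[[0,0,0,0,0,0.135,0],[-10,-48,0,0,0,0,0],[-10,-48,0,0,0,0,0],[-10,-48,0,0,0,0,0],[-10,-48,0,0,0,0,0]]]' 
python3 -m jog '[[[-10,-48,0,0,0,0,0],[-9,-48,0,0,0,0,0],[0,0,0,-0.15,0,0,0],[0,0,0,-0.025,0,0,0],[0,0,0,0,0,0,0]]]' 
python3 - <<'E'
from h import *
s=bot.observe(); R=Rt(s)
t=np.array([.4124,.3587,.1583]); print('to lane tcp', R.T@(t-s['position'])*1000)
f=bot.grab_frame('scene'); find(f,'tin_1')
E
```

```text
clock: 48.7
position: [0.4972, 0.077, 0.0801]
tool_rot: [-3.138, -0.0, 0.631]
force: [0.4, 0.2, 0.0]
grip_width: 0.0858
finger_force: 0.0
clock: 49.2
position: [0.4984, 0.077, 0.0826]
tool_rot: [-3.14, -0.005, 0.631]
force: [-5.1, -0.2, 22.4]
grip_width: 0.0558
finger_force: 37.7
clock: 49.7
position: [0.498, 0.077, 0.2079]
tool_rot: [-3.137, -0.004, 0.221]
force: [-0.3, 0.7, -0.7]
grip_width: 0.055
finger_force: 42.6
clock: 50.2
position: [0.4394, 0.266, 0.2074]
tool_rot: [-3.137, -0.001, 0.091]
force: [0.6, 0.2, -1.4]
grip_width: 0.0553
finger_force: 42.6
clock: 50.7
position: [0.4123, 0.3582, 0.2066]
tool_rot: [2.97, -0.0, 0.093]
force: [0.9, -0.0, -0.1]
grip_width: 0.055
finger_force: 42.7
to lane tcp [ 0.1263 -8.7505 47.5093]
tin_1 [([0.3951, 0.5478, 0.0589], 0.72), ([0.5236, 0.1315, 0.0146], 0.59), ([0.4141, 0.3471, 0.1382], 0.49)]
```

```bash
python3 -m jog '[[[0,-4,15,0,0,0,0],[0,-5,15,0,0,0,0],[0,0,10,0,0,0,0],[0,0,0,0,0,0,0]]]' 
python3 -m jog '[[[0,0,3,0,0,0,0],[0,0,0,0,0,0,0]]]'
python3 -m jog '[[[0,0,2,0,0,0,0],[0,0,0,0,0,0,0]]]'
```

```text
clock: 51.2
position: [0.4124, 0.3588, 0.164]
tool_rot: [2.969, 0.001, 0.09]
force: [-0.7, 0.8, -0.5]
grip_width: 0.0555
finger_force: 42.7
clock: 51.4
position: [0.4128, 0.3592, 0.1628]
tool_rot: [2.97, -0.0, 0.09]
force: [-0.1, 0.0, 1.8]
grip_width: 0.0555
finger_force: 43.0
clock: 51.6
position: [0.4129, 0.3598, 0.1622]
tool_rot: [2.972, -0.001, 0.091]
force: [-9.5, 2.6, 32.8]
grip_width: 0.0555
finger_force: 46.0
```

```bash
python3 -m jog '[[[0,0,-2,0,0,0,0.85],[0,0,0,0,0,0,0.85],[0,0,-10,0,0,0,0.95],[0,0,-40,0,0,0,1],[0,0,-40,0,0,0,1]]]'
python3 -m jog '[[[0,0,0,0.15,0,0,1],[0,0,0,0.025,0,0,1],[18,45,0,0,0,0,1],[18,45,0,0,0,0,1],[18,45,0,0,0,0,1]]]'
python3 -m jog '[[[18,45,10,0,0,0,1],[19,45,20,0,0,0,1],[0,27,10,0,0,0,1],[0,0,0,0,0,0,1]]]'
python3 - <<'E'
from h import *
s=bot.observe(); print(to_tool([.5245,.131,.0785-.054],s))
f=bot.grab_frame('wrist');find(f,'tin_1','tray')
f=bot.grab_frame('scene'); find(f,'tin_1')
E
```

```text
clock: 52.1
position: [0.411, 0.3742, 0.2525]
tool_rot: [2.968, 0.001, 0.09]
force: [-0.4, 0.2, 0.7]
grip_width: 0.0854
finger_force: 0.0
clock: 52.6
position: [0.4773, 0.2433, 0.2503]
tool_rot: [-3.141, 0.002, 0.091]
force: [1.5, 0.6, 0.1]
grip_width: 0.0855
finger_force: 0.0
clock: 53.0
position: [0.5231, 0.1296, 0.21]
tool_rot: [3.141, 0.004, 0.085]
force: [0.3, 0.4, 0.2]
grip_width: 0.085
finger_force: 0.0
[  2.2068  -1.3918 131.5309]
tin_1 [([0.4546, 0.2214, 0.0618], 0.74), ([0.525, 0.1314, 0.0202], 0.73)]
tray [([0.4611, 0.106, 0.0002], 0.78)]
tin_1 [([0.396, 0.5503, 0.0572], 0.75), ([0.5217, 0.1314, 0.014], 0.55), ([0.5042, -0.3077, 0.1186], 0.54), ([0.4062, 0.4628, 0.0746], 0.52), ([0.3913, 0.6104, 0.0498], 0.4)]
```

```bash
python3 -m jog '[[[2,-1,40,0,0,0,1],[0,0,45,0,0,0,1],[0,0,36,0,0,0,1],[0,0,9,0,0,0,1],[0,0,0,0,0,0,1]]]'
python3 -m jog '[[[0,0,0,0,0,0,0],[0,0,0,0,0,0,0],[0,0,0,0,0,0,0],[0,0,0,0,0,0,0],[0,0,0,0,0,0,0]]]' 40
python3 -m jog '[[[0,0,-40,0,0,0,0],[0,0,-45,0,0,0,0],[0,0,-40,0,0,0,0],[-15,-40,0,0,0,0,0],[-18,-48,0,0,0,0,0]]]' 
python3 -m jog '[[[-18,-48,0,0,0,0,0],[-18,-48,0,0,0,0,0],[-18,-48,0,0,0,0,0],[-5,-6,0,-0.15,0,0,0],[0,0,0,-0.025,0,0,0]]]' 
python3 -m jog '[[[0,0,0,0,0,0,0]]]' 
python3 - <<'E'
from h import *
s=bot.observe(); R=Rt(s)
t=np.array([.4124,.3587,.1583]); print('to lane tcp', R.T@(t-s['position'])*1000)
f=bot.grab_frame('scene'); find(f,'tin_1')
E
```

```text
clock: 53.75
position: [0.5249, 0.1361, 0.0812]
tool_rot: [-3.139, 0.001, 0.091]
force: [0.3, 0.4, 1.7]
grip_width: 0.0857
finger_force: 0.0
clock: 54.25
position: [0.526, 0.1362, 0.0836]
tool_rot: [-3.137, -0.003, 0.091]
force: [-4.6, -0.7, 20.7]
grip_width: 0.0557
finger_force: 37.9
clock: 54.75
position: [0.4854, 0.2191, 0.2092]
tool_rot: [-3.136, -0.004, 0.088]
force: [0.4, 1.0, -1.4]
grip_width: 0.0549
finger_force: 43.3
clock: 55.25
position: [0.4122, 0.3634, 0.2076]
tool_rot: [2.965, -0.001, 0.098]
force: [0.7, 0.0, -1.1]
grip_width: 0.0552
finger_force: 43.3
clock: 55.35
position: [0.4138, 0.3604, 0.2074]
tool_rot: [2.969, -0.001, 0.093]
force: [0.4, -0.4, -0.5]
grip_width: 0.0552
finger_force: 43.3
to lane tcp [-1.5718 -6.8307 48.6727]
tin_1 [([0.4001, 0.4986, 0.07], 0.54), ([0.4122, 0.3482, 0.1407], 0.53), ([0.393, 0.5504, 0.06], 0.52), ([0.3945, 0.6092, 0.0501], 0.5)]
```

```bash
python3 -m jog '[[[-1,-3,15,0,0,0,0],[-1,-4,15,0,0,0,0],[0,0,10,0,0,0,0],[0,0,0,0,0,0,0]]]' 
python3 -m jog '[[[0,0,3,0,0,0,0],[0,0,0,0,0,0,0]]]'
python3 -m jog '[[[0,0,0.5,0,0,0,0],[0,0,0,0,0,0,0]]]'
python3 -m jog '[[[0,0,-1,0,0,0,0.85],[0,0,0,0,0,0,0.85],[0,0,-10,0,0,0,0.95],[0,0,-40,0,0,0,1],[0,0,-40,0,0,0,1]]]'
python3 -m jog '[[[0,0,-20,0.15,0,0,1],[0,30,-20,0.025,0,0,1],[0,40,0,0,0,0,1],[0,0,0,0,0,0,1],[0,0,0,0,0,0,1]]]'
python3 -m jog '[[[0,0,0,0,0,0,1],[0,0,0,0,0,0,1],[0,0,0,0,0,0,1],[0,0,0,0,0,0,1],[0,0,0,0,0,0,1]]]' >/dev/null
python3 -m jog '[[[0,0,0,0,0,0,1],[0,0,0,0,0,0,1],[0,0,0,0,0,0,1],[0,0,0,0,0,0,1],[0,0,0,0,0,0,1]]]' >/dev/null
python3 - <<'E'
from h import *
f=bot.grab_frame('scene'); find(f,'tin_1','jar','bottle','tray'); save(f,'s30')
w=bot.grab_frame('wrist'); find(w,'tin_1','jar','bottle')
o=np.zeros((420,800,3),np.uint8); a=f['img'][120:260,120:300]; o[:311,:400]=cv2.resize(a,(400,311),interpolation=3); o[:300,400:]=cv2.resize(w['img'],(400,300)); cv2.imwrite('pics/c30.png',o[:,:,::-1])
E
```

```text
clock: 55.85
position: [0.4121, 0.3585, 0.1651]
tool_rot: [2.968, 0.001, 0.09]
force: [0.6, 0.4, 0.1]
grip_width: 0.0553
finger_force: 43.3
clock: 56.05
position: [0.4126, 0.3589, 0.1639]
tool_rot: [2.97, -0.0, 0.09]
force: [-0.7, 0.1, -0.7]
grip_width: 0.0552
finger_force: 43.4
clock: 56.25
position: [0.4126, 0.3591, 0.1637]
tool_rot: [2.971, -0.001, 0.091]
force: [-1.4, 1.3, 8.1]
grip_width: 0.0553
finger_force: 44.2
clock: 56.75
position: [0.4108, 0.3741, 0.2542]
tool_rot: [2.968, 0.0, 0.09]
force: [-0.1, -0.2, -0.3]
grip_width: 0.0853
finger_force: 0.0
clock: 57.25
position: [0.417, 0.3081, 0.2938]
tool_rot: [-3.137, -0.0, 0.089]
force: [-0.6, 0.4, -0.2]
grip_width: 0.0858
finger_force: 0.0
tin_1 [([0.3926, 0.5512, 0.0582], 0.63), ([0.4097, -0.1732, 0.0213], 0.61), ([0.4048, 0.4368, 0.0781], 0.57), ([0.3944, 0.611, 0.0519], 0.47), ([0.4028, 0.4937, 0.0653], 0.47)]
jar [([0.5429, 0.3519, 0.0002], 0.6)]
bottle [([0.6156, 0.2543, -0.0005], 0.49)]
tray [([0.4647, 0.1035, 0.0024], 0.57)]
tin_1 [([0.3942, 0.5505, 0.0582], 0.93), ([0.4052, 0.4368, 0.0838], 0.83), ([0.4016, 0.4964, 0.0701], 0.77), ([0.3935, 0.6075, 0.0482], 0.71)]
jar [([0.5406, 0.3564, 0.003], 0.76), ([0.4838, -0.0754, 0.0034], 0.56)]
bottle [([0.6143, 0.2552, 0.0006], 0.58)]
```

View pics/c30.png

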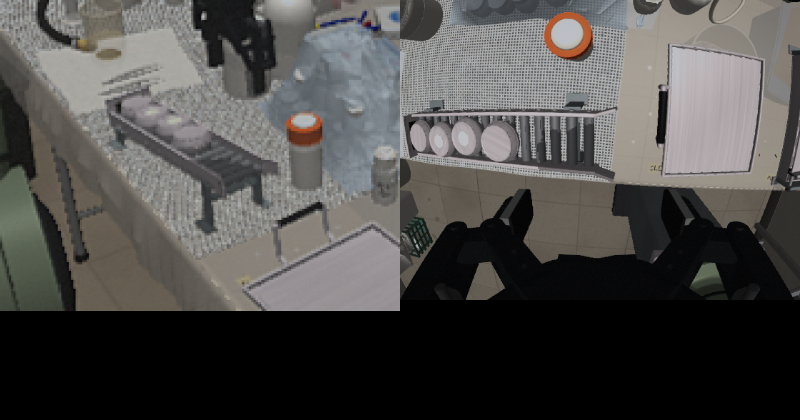

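All four tins are queued against the stop, at 58 mm spacing. The tray is empty, and the jar and bottle are where they started. I'm handing the job in.

```bash
python3 -c "
from workcell import bot
print(bot.job_done())"
```

```text
the job is handed in; nothing more can be done
None
```

The job is handed in: the three pebbles I saw are in the pan, all four tins are queued flat against the lane stop, and the jar and bottle are unmoved; two tins first landed leaning on the tray rim, so I set them flat in the tray before any went on (in one of those grasps the fingers pressed down with about 66 N at the wrist and shifted a neighbouring tin a little).

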